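Fit keyed tube rotors to a clamped mixer drive unit

TASK

On this lab bench, first swing the toggle clamp over so that its pad holds down the rear flange of the mixer drive unit. With the unit clamped, lift the three protective caps off its spindles into the white tray, and slide every loose tube rotor on the bench onto a spindle of its own (any spindle will do), turned so that its keyway goes over the spindle's key and it sits fully down on its seat. When all are on, swing the clamp fully back again, leaving the caps in the tray, the rotors on the spindles, the unit in its nest, and the other things on the bench undisturbed.

Things in the scene. Friction and masses are not known exactly. Their poses are not given: they have to be found in the camera images.
- rotor1: loose tube rotor, 0.22 kg: white disc 84 mm wide, 12 mm thick, with a bare-metal square hub 52 x 52 mm, 46 mm tall overall. A 23 mm round bore runs through the hub; a keyway 11.5 mm wide on one side of it reaches 19.5 mm from the axis. Origin: on the bore axis at the underside; z up; x from the axis through the keyway; hub faces square to x and y. Lies flat at the start, any yaw. None if absent
- rotor2: loose tube rotor, 0.22 kg: white disc 84 mm wide, 12 mm thick, with a bare-metal square hub 52 x 52 mm, 46 mm tall overall. A 23 mm round bore runs through the hub; a keyway 11.5 mm wide on one side of it reaches 19.5 mm from the axis. Origin: on the bore axis at the underside; z up; x from the axis through the keyway; hub faces square to x and y. Lies flat at the start, any yaw. None if absent
- rotor3: loose tube rotor, 0.22 kg: white disc 84 mm wide, 12 mm thick, with a bare-metal square hub 52 x 52 mm, 46 mm tall overall. A 23 mm round bore runs through the hub; a keyway 11.5 mm wide on one side of it reaches 19.5 mm from the axis. Origin: on the bore axis at the underside; z up; x from the axis through the keyway; hub faces square to x and y. Lies flat at the start, any yaw. None if absent
- spindle1_seat (a point): the leftmost (+y) spindle of the unit: shaft 20 mm thick, 50 mm tall over its seat, top 6 mm tapered to 14 mm; a key 8 mm wide on one side reaches 18 mm from the axis and 32 mm up (top 6 mm tapered). Point: centre of the seat (40 mm collar, 57 mm above the bench) where a rotor rests; z up; x from the axis to the key. Turns against 0.25 N m friction. 95 mm from the next
- spindle2_seat (a point): the middle spindle of the unit: shaft 20 mm thick, 50 mm tall over its seat, top 6 mm tapered to 14 mm; a key 8 mm wide on one side reaches 18 mm from the axis and 32 mm up (top 6 mm tapered). Point: centre of the seat (40 mm collar, 57 mm above the bench) where a rotor rests; z up; x from the axis to the key. Turns against 0.25 N m friction. 95 mm from the next
- spindle3_seat (a point): the rightmost (-y) spindle of the unit: shaft 20 mm thick, 50 mm tall over its seat, top 6 mm tapered to 14 mm; a key 8 mm wide on one side reaches 18 mm from the axis and 32 mm up (top 6 mm tapered). Point: centre of the seat (40 mm collar, 57 mm above the bench) where a rotor rests; z up; x from the axis to the key. Turns against 0.25 N m friction. 95 mm from the next
- unit: the drive unit: loose grey box, 100 mm deep (x), 278 mm long (y), 45 mm tall, 3 kg, in a low-walled nest on an 8 mm plate; an 18 mm high flange runs along its rear from 50 to 76 mm behind its centre; three spindles stand in a row along y on its top. Origin: centre of the 100 x 278 mm underside; x towards the rear, y along the row
- clamp (a joint): toggle clamp behind the middle of the unit, hinge angle (rad). 0 = over, pad on the rear flange, handle leaning 0.26 rad from upright towards the unit; grows as the handle swings back away from the unit; 1.2 = fully back on its stop (start: back). Past centre (about 0.45) it falls by its own weight (0.5 kg) to the side it leans to; about 2 N at the handle moves it
- clamp_bar (a point): middle of the clamp's black round grip bar, 14 mm thick, 110 mm long along y of this frame (parallel to the hinge axis), a T across the end of the 80 mm handle (12 mm thick, at the bar's middle). It can be pinched from above, 32 mm to either side of its middle, fingers closing across the bar, and turns in the grip as it is led round its arc
- clamp_pivot (a point): the clamp's hinge axis between two upright steel cheeks, 45 mm above the bench, 117 mm behind the unit's centre; y along the hinge axis, x towards the rear (away from the unit), z up; the grip bar's axis is 80 mm from it
- cap1: plain grey protective cap, 0.06 kg, at the start over the leftmost (+y) spindle: an upside-down cup, 52 mm in diameter, 62 mm tall, 3 mm walls, closed on top, standing loosely on the unit's top (53 mm above the bench) and hiding the spindle and its key. It must rise 60 mm to clear the shaft. Origin: centre of its open underside; z up, out of its closed end
- cap2: plain grey protective cap, 0.06 kg, at the start over the middle spindle: an upside-down cup, 52 mm in diameter, 62 mm tall, 3 mm walls, closed on top, standing loosely on the unit's top (53 mm above the bench) and hiding the spindle and its key. It must rise 60 mm to clear the shaft. Origin: centre of its open underside; z up, out of its closed end
- cap3: plain grey protective cap, 0.06 kg, at the start over the rightmost (-y) spindle: an upside-down cup, 52 mm in diameter, 62 mm tall, 3 mm walls, closed on top, standing loosely on the unit's top (53 mm above the bench) and hiding the spindle and its key. It must rise 60 mm to clear the shaft. Origin: centre of its open underside; z up, out of its closed end
- tray: empty white open tray to the robot's left, fixed: 130 mm (x) by 220 mm (y), 35 mm tall, walls and floor 4 mm. Origin: centre of its underside
- jar1: a white screw-cap specimen jar, 60 mm in diameter, 70 mm tall, a bystander. Origin: centre of its underside
- jar2: a second white specimen jar, 60 mm in diameter, 70 mm tall, a bystander. Origin: centre of its underside
- rack1: a white tube rack with tubes, 60 x 200 mm, 96 mm tall over the tube caps, a bystander. Origin: centre of its underside
- rack2: a second white tube rack with tubes, 60 x 200 mm, 96 mm tall, a bystander. Origin: centre of its underside
- bottle: a white bottle, 70 mm in diameter, 180 mm tall, a bystander. Origin: centre of its underside
- driver: a screwdriver with a black handle, lying on the bench, about 200 mm long, a bystander. Origin: centre of its underside
Not all that is in view belongs to the job. What is shaped like the cap2 but pink or purple is not meant.

How it is judged:
On the way, in this order (a step that is already met when the one before it is completed fails the run):
1. the clamp is swung over onto the unit's flange (joint below 0.1 rad) while all rotors are still on the bench (value of joint clamp below 0.1 rad and height (world z) of each of rotor1, rotor2, rotor3 below 0.04 m), for 0.3 s.
2. with the clamp still over, the three caps are in the tray and every rotor is fully down on a spindle, keyway over key (value of joint clamp below 0.1 rad and ((horizontal distance between rotor1 and spindle1_seat below 0.005 m and z of rotor1 in the frame of spindle1_seat between -0.005 and 0.005 m and angle between rotor1's own z axis and vertical below 0.06 rad) or (horizontal distance between rotor1 and spindle2_seat below 0.005 m and z of rotor1 in the frame of spindle2_seat between -0.005 and 0.005 m and angle between rotor1's own z axis and vertical below 0.06 rad) or (horizontal distance between rotor1 and spindle3_seat below 0.005 m and z of rotor1 in the frame of spindle3_seat between -0.005 and 0.005 m and angle between rotor1's own z axis and vertical below 0.06 rad)) and ((horizontal distance between rotor2 and spindle1_seat below 0.005 m and z of rotor2 in the frame of spindle1_seat between -0.005 and 0.005 m and angle between rotor2's own z axis and vertical below 0.06 rad) or (horizontal distance between rotor2 and spindle2_seat below 0.005 m and z of rotor2 in the frame of spindle2_seat between -0.005 and 0.005 m and angle between rotor2's own z axis and vertical below 0.06 rad) or (horizontal distance between rotor2 and spindle3_seat below 0.005 m and z of rotor2 in the frame of spindle3_seat between -0.005 and 0.005 m and angle between rotor2's own z axis and vertical below 0.06 rad)) and ((horizontal distance between rotor3 and spindle1_seat below 0.005 m and z of rotor3 in the frame of spindle1_seat between -0.005 and 0.005 m and angle between rotor3's own z axis and vertical below 0.06 rad) or (horizontal distance between rotor3 and spindle2_seat below 0.005 m and z of rotor3 in the frame of spindle2_seat between -0.005 and 0.005 m and angle between rotor3's own z axis and vertical below 0.06 rad) or (horizontal distance between rotor3 and spindle3_seat below 0.005 m and z of rotor3 in the frame of spindle3_seat between -0.005 and 0.005 m and angle between rotor3's own z axis and vertical below 0.06 rad)) and x of cap1 in the frame of tray between -0.065 and 0.065 m and y of cap1 in the frame of tray between -0.11 and 0.11 m and z of each of cap1, cap2, cap3 in the frame of tray below 0.05 m and x of cap2 in the frame of tray between -0.065 and 0.065 m and y of cap2 in the frame of tray between -0.11 and 0.11 m and x of cap3 in the frame of tray between -0.065 and 0.065 m and y of cap3 in the frame of tray between -0.11 and 0.11 m), for 0.3 s.
3. the clamp is swung fully back (joint above 1.0 rad) (value of joint clamp above 1 rad), for 0.3 s.
At the end, for the whole second after the job is handed in: every rotor present is at rest on a spindle of its own, upright, axis within 5 mm, underside within 5 mm of the seat (only possible with keyway over key); the three caps lie within the tray, at rest; the clamp is back (above 1.0 rad); the unit is within 12 mm of its start (((horizontal distance between rotor1 and spindle1_seat below 0.005 m and z of rotor1 in the frame of spindle1_seat between -0.005 and 0.005 m and angle between rotor1's own z axis and vertical below 0.06 rad) or (horizontal distance between rotor1 and spindle2_seat below 0.005 m and z of rotor1 in the frame of spindle2_seat between -0.005 and 0.005 m and angle between rotor1's own z axis and vertical below 0.06 rad) or (horizontal distance between rotor1 and spindle3_seat below 0.005 m and z of rotor1 in the frame of spindle3_seat between -0.005 and 0.005 m and angle between rotor1's own z axis and vertical below 0.06 rad)) and ((horizontal distance between rotor2 and spindle1_seat below 0.005 m and z of rotor2 in the frame of spindle1_seat between -0.005 and 0.005 m and angle between rotor2's own z axis and vertical below 0.06 rad) or (horizontal distance between rotor2 and spindle2_seat below 0.005 m and z of rotor2 in the frame of spindle2_seat between -0.005 and 0.005 m and angle between rotor2's own z axis and vertical below 0.06 rad) or (horizontal distance between rotor2 and spindle3_seat below 0.005 m and z of rotor2 in the frame of spindle3_seat between -0.005 and 0.005 m and angle between rotor2's own z axis and vertical below 0.06 rad)) and ((horizontal distance between rotor3 and spindle1_seat below 0.005 m and z of rotor3 in the frame of spindle1_seat between -0.005 and 0.005 m and angle between rotor3's own z axis and vertical below 0.06 rad) or (horizontal distance between rotor3 and spindle2_seat below 0.005 m and z of rotor3 in the frame of spindle2_seat between -0.005 and 0.005 m and angle between rotor3's own z axis and vertical below 0.06 rad) or (horizontal distance between rotor3 and spindle3_seat below 0.005 m and z of rotor3 in the frame of spindle3_seat between -0.005 and 0.005 m and angle between rotor3's own z axis and vertical below 0.06 rad)) and x of cap1 in the frame of tray between -0.065 and 0.065 m and y of cap1 in the frame of tray between -0.11 and 0.11 m and z of each of cap1, cap2, cap3 in the frame of tray below 0.05 m and x of cap2 in the frame of tray between -0.065 and 0.065 m and y of cap2 in the frame of tray between -0.11 and 0.11 m and x of cap3 in the frame of tray between -0.065 and 0.065 m and y of cap3 in the frame of tray between -0.11 and 0.11 m and linear speed of each of rotor1, rotor2, rotor3, cap1, cap2, cap3 below 0.03 m/s and value of joint clamp above 1 rad and distance of unit from where it was at the start of the episode below 0.012 m); the robot touches nothing.
It fails at once if a bystander (jar, rack, bottle or screwdriver) is shoved more than 60 mm or knocked over (distance of any of jar1, jar2, rack1, rack2, bottle, driver from where it was at the start of the episode above 0.06 m or angle between any of jar1, jar2, rack1, rack2, bottle's own z axis and vertical above 0.6 rad).
It fails at once if the drive unit is lifted or dragged out of its nest (more than 25 mm) (distance of unit from where it was at the start of the episode above 0.025 m).
Of rotor1, rotor2, rotor3 only 2 to 3 are there at a start; the rules pass over those that are not, and their reading is None.
At some moment in a run one of rotor1, rotor2, rotor3 may be knocked a few centimetres aside while the robot is not near it.
Once in a run the grip may slacken for a moment while it holds something.
It also fails if it takes over 200 s, if anything falls off the work surface, if the arm or the gripper's body presses on something with over 40 N, if the wrist force passes 120 N, or if a joint passes its speed limit or range.

ROBOT

A 6-joint arm with a two-finger parallel gripper is mounted at the origin on the work surface. World frame = base frame: x ahead of the robot, y to its left, z up, the work surface at z = 0. Lengths are in m, angles in rad, forces in N, time in s.
With the tool pointing down it reaches from about 0.25 to 0.725 m from the base axis. Payload 9.7 kg.
Tool frame: the origin (TCP) lies midway between the tips of the shut fingers; the grasp point (between the pads) lies 19 mm behind it (grip_depth is the distance from the TCP to the grasp point, in m); z points along the fingers, y is the line along which they close (so a half turn about z gives the same grasp; the last joint's range is limited). The gripper opens to 85 mm and grips with 20 to 120 N. Pads are 22 mm wide; open, the fingers measure 114 mm over their backs; the gripper's body (76 mm by 85 mm) begins 54 mm behind the grasp point. The pads swing forward as they close: fully open they stand 13 mm farther back than shut.
Start: joints at [0, 0.087, 0.176, 1.66, 0, 1.571], TCP at [0.55, -0, 0.231] pointing down, gripper open.
Joint ranges: [-3.13, 3.13], [-0.85, 1.81], [-1.15, 1.24], [-2.2, 2.28], [-1.44, 1.52], [-3.14, 3.14]. Speed limits (rad/s): [2.22, 2.22, 2.57, 3.14, 3.14, 3.14].

INTERFACE

Orientations are given as [roll, pitch, yaw] about the fixed x, y, z axes, in that order (R = Rz(yaw) Ry(pitch) Rx(roll)).
In Python, from plant import get_obs, get_image, sign_off, grip_depth gives the robot as it stands. The module is installed in compiled form; this text tells all that it offers.
- The arm moves only by the tool move_arm, never from a script. Its argument "steps" is a list of rows, each a list of 6 numbers: the shift along the tool's x, y, z scaled (see below), then the turn, a rotation vector about the tool's x, y, z scaled (see below). A call has 1 to 5 rows; each row shifts and turns the commanded pose from where the row before left it, along the tool's axes as they then stand; what a row does not reach is not made up. The controller multiplies each number of a shift by 2 cm and each number of a turn by 0.12 rad. A row lasts 1/10 s, in which the tool goes at most 50 mm and 8.59 degrees, less where a joint would pass 70% of its speed; a pose out of reach is approached as far as the arm can. A call with a number of a shift or a turn outside -1 to 1 is refused whole. A call with a gripper value outside its range is refused whole. "claw" is the closure, from -1 (fully open) to 1 (shut), set as the call begins (left out, the last holds). The fingers move at their own pace and stop on an object; "newtons" is the grip in N (left out, the last holds). Time passes only in rows, so rows that do not move let the fingers close. It gives the time, the measured TCP pose, the force, the opening and the grip force at its end, in the units of the state.
- get_obs(): the state, without advancing time (a new reading comes with each control period).
- get_image(name): name is "scene" or "side" or "wrist"; returns a dict with "color" (384x512x3 uint8, red, green, blue), "fx", "fy", "cx", "cy" (pixels), "R" (3x3) and "t" (3): a world point X has camera coordinates R X + t; the wrist camera has in their place "tool_from_camera" (4x4, takes a point from camera to tool coordinates, whose origin is the TCP and whose axes are the flange's). Camera axes: x right, y down, z forward; pixel columns grow to the right and rows downward; lengths in m; the calibration is good to about 2 mm. The wrist camera is an equidistant fisheye: a pixel r from the principal point sees the ray r / f radians off the axis. A picture is of the moment at which its call begins: read the wrist's pose just before it. There is no depth.
- sign_off(): hands the job in; it is judged then, once.
The state is a dict: "t": time; "qpos": joint angles; "joint_velocities": joint speeds; "joint_efforts": joint torques, N m; "tool_pos": TCP position; "eef_rot": TCP orientation; "contact_force": force on the tool from outside, world axes, zero at the start; "moment": the same for the moment, N m; "opening": finger opening in m; "finger_force": force on a finger pad.
Only numpy, scipy, OpenCV 4.12 (cv2) and the standard library are available. Lean on these libraries where they do the work, as an engineer would, in place of code of your own. Each camera call takes 0.05 s, during which the arm holds its last target. There are 200 camera calls.

## Working session

There is one attempt and no reset: what is moved stays moved. The work goes in short steps, Python scripts to look and compute and a tool call to move; the robot and the scene stay as the last step left them, time stands still between calls to the robot, and variables do not carry over. Pictures are saved under pics/ and viewed, at most 14 in all, crops included, and the job is handed in when it is done.

Besides the shell and the picture viewer there is one more tool, called after "Request:" in YAML: its name, and indented under it one key for each argument. move_arm: Moves the arm, as the interface text tells. Shifts and turns lie within -1 to 1; 1 stands for 2 cm of shift or 0.12 rad of turn. Its arguments: {"type":"object","properties":{"steps":{"type":"array"},"claw":{"type":"number"},"newtons":{"type":"number"}},"required":["steps"]}

```bash
mkdir -p pics; ls; cat > h.py <<'E'
import numpy as np, cv2
from plant import get_obs,get_image,sign_off,grip_depth
from scipy.spatial.transform import Rotation as Rn
def save(n,f):
    im=get_image(n); cv2.imwrite('pics/'+f,im['color'][:,:,::-1]); np.save('pics/'+f+'.npy',im,allow_pickle=True); return im
def ray(im,u,v):
    d=np.array([(u-im['cx'])/im['fx'],(v-im['cy'])/im['fy'],1.]); R=np.array(im['R']);t=np.array(im['t'])
    return -R.T@t, R.T@d
def onz(im,u,v,z):
    o,d=ray(im,u,v); return o+d*(z-o[2])/d[2]
def proj(im,X):
    c=np.array(im['R'])@X+np.array(im['t']); return im['fx']*c[0]/c[2]+im['cx'],im['fy']*c[1]/c[2]+im['cy']
def wT(o):
    T=np.eye(4);T[:3,:3]=Rn.from_euler('xyz',o['eef_rot']).as_matrix();T[:3,3]=o['tool_pos'];return T
def wz(im,o,u,v,z):
    x=np.array([u-im['cx'],v-im['cy']])/im['fx'];r=np.hypot(*x);d=np.array([*(x/r*np.sin(r)),np.cos(r)]) if r>0 else np.array([0,0,1.])
    T=wT(o)@np.array(im['tool_from_camera']);d=T[:3,:3]@d;return T[:3,3]+d*(z-T[2,3])/d[2]
def wproj(im,o,X):
    T=np.linalg.inv(wT(o)@np.array(im['tool_from_camera']));c=T[:3,:3]@X+T[:3,3];th=np.arctan2(np.hypot(c[0],c[1]),c[2]);k=im['fx']*th/np.hypot(c[0],c[1]);return c[0]*k+im['cx'],c[1]*k+im['cy']
E
python3 - <<'E'
from h import *
np.set_printoptions(precision=4,suppress=True)
o=get_obs();print(o)
for n in ['scene','side','wrist']:
    im=save(n,n+'0.png'); print(n,{k:v for k,v in im.items() if k!='color'})
print(grip_depth)
E
```

```text
pics
{'t': 0.0, 'qpos': array([-0.    ,  0.0874,  0.1751,  1.6598, -0.    ,  1.5708]), 'joint_velocities': array([ 0.0002, -0.0011, -0.0001,  0.0011,  0.0016, -0.0001]), 'joint_efforts': array([  0.0008, -52.0392,  46.4803,   0.0164,   0.    ,  -0.0001]), 'tool_pos': array([ 0.5498, -0.    ,  0.2306]), 'eef_rot': array([-3.1402,  0.    ,  1.5708]), 'contact_force': array([ 0.1621,  0.1289, -0.7097]), 'moment': array([-0.0426,  0.0461, -0.0276]), 'finger_force': 0.0, 'opening': 0.08530297961191151}
scene {'fx': 363.22700369172725, 'fy': 363.22700369172725, 'cx': 259.1420834210228, 'cy': 190.09879043094165, 'R': array([[-0.7567,  0.6536, -0.0156],
       [ 0.4096,  0.4553, -0.7905],
       [-0.5096, -0.6045, -0.6123]]), 't': array([ 0.449 , -0.1395,  1.5333])}
side {'fx': 415.62955256831134, 'fy': 415.62955256831134, 'cx': 253.3386142597525, 'cy': 180.76796988269953, 'R': array([[-0.763 , -0.6464,  0.0008],
       [-0.4358,  0.5135, -0.7392],
       [ 0.4774, -0.5644, -0.6735]]), 't': array([0.4267, 0.344 , 1.2964])}
wrist {'fx': 297.3186396354542, 'fy': 297.3186396354542, 'cx': 253.44392504563072, 'cy': 192.56071923104085, 'tool_from_camera': array([[-0.0005, -0.9651, -0.2619,  0.0656],
       [ 1.    , -0.0005, -0.0004, -0.001 ],
       [ 0.0002, -0.2619,  0.9651, -0.1427],
       [ 0.    ,  0.    ,  0.    ,  1.    ]])}
0.0187
```

View pics/scene0.png

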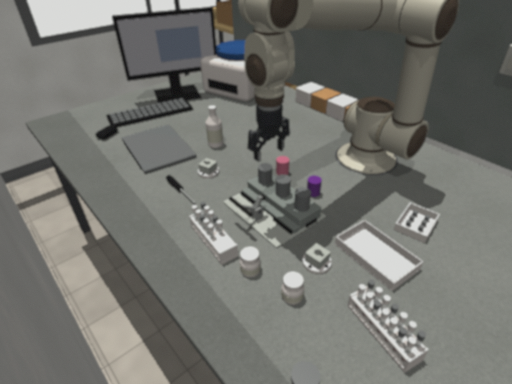

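View pics/side0.png

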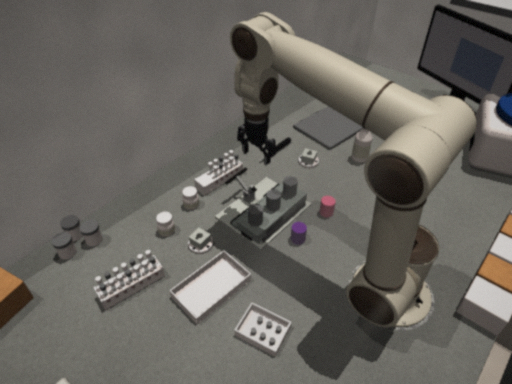

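View pics/wrist0.png

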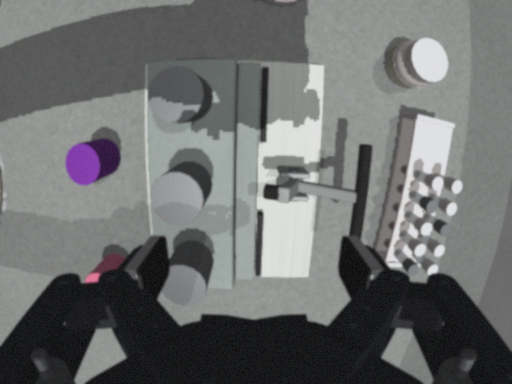

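The scene and side views show two rotors, at scene (208,167) and (318,256). The tray is at scene (378,252). The purple and pink cups are decoys. In the wrist view the caps are near (178,94), (178,197) and (185,284), and the clamp bar runs (365,145)–(355,240).

```bash
cat >> h.py <<'E'
def ld(f): return np.load('pics/'+f+'.npy',allow_pickle=True).item()
E
python3 - <<'E'
from h import *
np.set_printoptions(precision=4,suppress=True)
o=get_obs()
s,d,w=ld('scene0.png'),ld('side0.png'),ld('wrist0.png')
for n,u,v in [('cap1',178,94),('cap2',178,197),('cap3',185,284)]: print(n,wz(w,o,u,v,.115))
for n,u,v in [('bar a',366,145),('bar b',358,240)]: print(n,[wz(w,o,u,v,z) for z in (.05,.09)])
print('pivot',wz(w,o,290,188,.045))
for n,u,v in [('unitTL',147,62),('unitTR',238,60),('BL',150,262),('BR',234,288)]: print(n,wz(w,o,u,v,.053))
print('rotA',onz(s,208,166,.012),onz(d,309,157,.012)); print('rotB',onz(s,317,259,.012),onz(d,200,240,.012))
print('tray',[onz(s,*p,.035) for p in [(337,237),(366,222),(421,262),(401,283)]],[onz(d,*p,.035) for p in [(171,291),(223,254),(250,272),(199,318)]])
g=cv2.resize(w['color'][50:300,130:380],None,fx=2.4,fy=2.4,interpolation=cv2.INTER_CUBIC)
cv2.imwrite('pics/wc.png',cv2.convertScaleAbs(g[:,:,::-1],alpha=1.5,beta=20))
E
```

```text
cap1 [0.4828 0.0847 0.115 ]
cap2 [ 0.4789 -0.0088  0.115 ]
cap3 [ 0.4774 -0.103   0.115 ]
bar a [array([0.6771, 0.0341, 0.05  ]), array([0.6612, 0.038 , 0.09  ])]
bar b [array([ 0.6784, -0.0833,  0.05  ]), array([ 0.6624, -0.0649,  0.09  ])]
pivot [ 0.5904 -0.0181  0.045 ]
unitTL [0.4309 0.1283 0.053 ]
unitTR [0.5322 0.1243 0.053 ]
BL [ 0.4168 -0.1129  0.053 ]
BR [ 0.5237 -0.1473  0.053 ]
rotA [ 0.5429 -0.3763  0.012 ] [ 0.5635 -0.3711  0.012 ]
rotB [0.5834 0.2511 0.012 ] [0.5912 0.2464 0.012 ]
tray [array([0.4879, 0.2445, 0.035 ]), array([0.3662, 0.2628, 0.035 ]), array([0.3881, 0.4667, 0.035 ]), array([0.495 , 0.4699, 0.035 ])] [array([0.5007, 0.454 , 0.035 ]), array([0.4765, 0.2511, 0.035 ]), array([0.3634, 0.2474, 0.035 ]), array([0.3722, 0.4615, 0.035 ])]
```

View pics/wc.png

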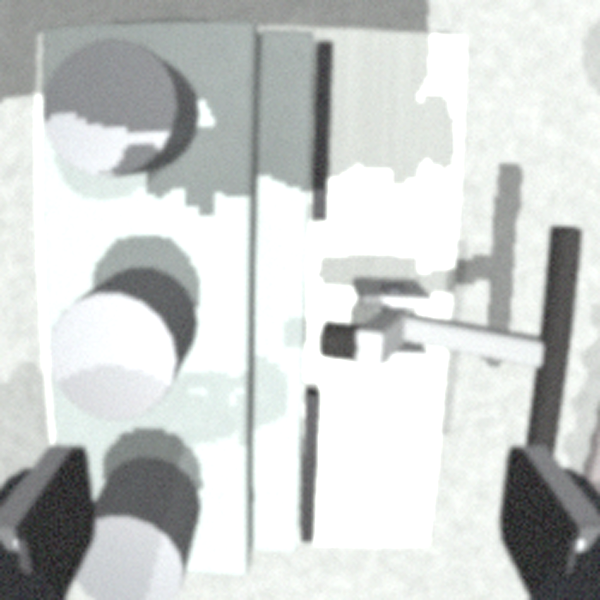

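The enlarged wrist view puts the cap tops at about (178,94), (178,199) and (181,290). The bar's upper end is at (366,145), and the handle meets it at about (357,196).

```bash
python3 - <<'E'
from h import *
np.set_printoptions(precision=4,suppress=True)
o=get_obs();w=ld('wrist0.png');s=ld('scene0.png')
for n,u,v in [('cap1',178,94),('cap2',178,199),('cap3',181,290)]: print(n,wz(w,o,u,v,.115))
f=lambda a,b:(130+a/2.4,50+b/2.4)
print('edge z53',wz(w,o,*f(254,25),.053),wz(w,o,*f(246,573),.053))
print('bar',wz(w,o,*f(566,228),.092),wz(w,o,*f(545,440),.092),'handle end',wz(w,o,*f(548,352),.092))
print('rack top?',[wz(w,o,*p,.05) for p in [(418,117),(452,124),(386,262)]])
print('jar',wz(w,o,431,60,.07))
for t in np.arange(.94,-.27,-.2): print(round(t,2),.0800*np.sin(t),.045+.08*np.cos(t)-.019)
E
```

```text
cap1 [0.4828 0.0847 0.115 ]
cap2 [ 0.4787 -0.0107  0.115 ]
cap3 [ 0.4722 -0.1109  0.115 ]
edge z53 [0.5299 0.1239 0.053 ] [ 0.5217 -0.1485  0.053 ]
bar [0.6603 0.0381 0.092 ] [ 0.6595 -0.056   0.092 ] handle end [ 0.6563 -0.0152  0.092 ]
rack top? [array([0.7453, 0.0713, 0.05  ]), array([0.7997, 0.0676, 0.05  ]), array([ 0.7239, -0.1175,  0.05  ])]
jar [0.7506 0.1394 0.07  ]
0.94 0.06460464803240915 0.07318304200248786
0.74 0.05394303293025161 0.08507748469836703
0.54 0.04113087933224906 0.09461669450910593
0.34 0.026678967371265155 0.10142037324226769
0.14 0.011163449171538928 0.10521727969701096
-0.06 -0.004797120518355554 0.10585604319481633
-0.26 -0.020566444151372393 0.10331119825076106
```

Request:
move_arm:
  steps:
    - [0.15,1,0.5,0,0,0]
    - [0.15,1,0.5,0,0,0]
    - [0.15,1,0.5,0,0,0]
    - [0.15,1,0.5,0,0,0]
    - [0.15,1,0.5,0,0,0]
  claw: 0
  newtons: 30

```text
t: 0.65
tool_pos: [0.6506, 0.0151, 0.1804]
eef_rot: [-3.141, 0.0, 1.571]
contact_force: [0.5, -0.3, -0.5]
opening: 0.0427
finger_force: 0.0
```

Request:
move_arm:
  steps:
    - [0,0.55,0,0,0,0]
    - [0,0,0.5,0,0,0]
    - [0,0,0.5,0,0,0]
    - [0,0,0.5,0,0,0]
    - [0,0,0,0,0,0]

```text
t: 1.15
tool_pos: [0.6597, 0.0149, 0.1494]
eef_rot: [-3.139, 0.0, 1.571]
contact_force: [-1.0, 0.5, 0.5]
opening: 0.0428
finger_force: 0.0
```

```bash
python3 - <<'E'
from h import *
print(get_obs()); save('wrist','w1.png')
E
```

```text
{'t': 1.15, 'qpos': array([2.26094196e-02, 3.43497609e-01, 3.18522235e-01, 1.54846733e+00,
       7.04545512e-06, 1.59347239e+00]), 'joint_velocities': array([-0.00144809, -0.006112  ,  0.03718652,  0.02419077, -0.00111577,
        0.00205346]), 'joint_efforts': array([ 1.35099576e-02, -6.91943765e+01,  4.72632265e+01, -4.26729899e-01,
        3.66754402e-04, -4.61654633e-05]), 'tool_pos': array([0.65971723, 0.01492037, 0.14939317]), 'eef_rot': array([-3.13894680e+00,  5.29605712e-05,  1.57072974e+00]), 'contact_force': array([-0.97661157,  0.49596688,  0.51354066]), 'moment': array([-0.0008246 ,  0.01944245, -0.047253  ]), 'finger_force': 0.0, 'opening': 0.04281455672174922}
```

View pics/w1.png

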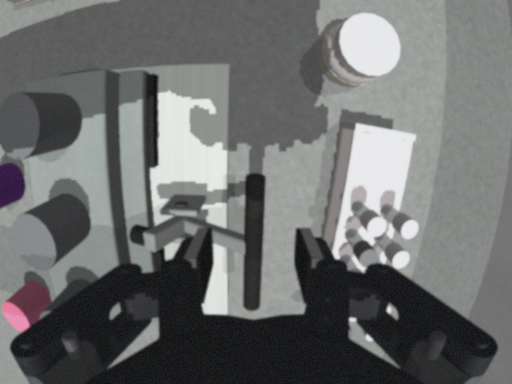

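The bar runs from (256,175) to (251,308), centred between the fingers, so I descend and pinch.

Request:
move_arm:
  steps:
    - [0,0,0.9,0,0,0]
    - [0,0,0.9,0,0,0]
    - [0,0,0.9,0,0,0]
    - [0,0,0.9,0,0,0]
    - [0,0,0.15,0,0,0]

```text
t: 1.7
tool_pos: [0.6599, 0.015, 0.0746]
eef_rot: [-3.139, 0.0, 1.571]
contact_force: [0.1, 0.1, 0.3]
opening: 0.0427
finger_force: 0.0
```

Request:
move_arm:
  steps:
    - [0,0,0,0,0,0]
    - [0,0,0,0,0,0]
    - [0,0,0,0,0,0]
    - [0,0,0,0,0,0]
    - [0,0,0,0,0,0]
  claw: 1
  newtons: 30

```text
t: 2.2
tool_pos: [0.6601, 0.015, 0.0778]
eef_rot: [-3.141, -0.0, 1.57]
contact_force: [-8.1, -0.0, 4.7]
opening: 0.0127
finger_force: 29.8
```

Request:
move_arm:
  steps:
    - [0.01,-0.26,-0.3,0,0,0]
    - [0.01,-0.27,-0.3,0,0,0]
    - [0.01,-0.32,-0.24,0,0,0]
    - [0.01,-0.32,-0.24,0,0,0]
    - [0.01,-0.36,-0.17,0,0,0]

```text
t: 2.7
tool_pos: [0.6323, 0.0159, 0.1044]
eef_rot: [3.135, 0.0, 1.57]
contact_force: [9.1, -0.4, 5.6]
opening: 0.013
finger_force: 29.4
```

Request:
move_arm:
  steps:
    - [0.01,-0.36,-0.17,0,0,0]
    - [0.01,-0.39,-0.1,0,0,0]
    - [0.01,-0.39,-0.09,0,0,0]
    - [0.01,-0.4,-0.02,0,0,0]
    - [0.01,-0.4,-0.01,0,0,0]

```text
t: 3.2
tool_pos: [0.5921, 0.017, 0.1114]
eef_rot: [3.138, -0.0, 1.571]
contact_force: [2.5, 0.0, 0.1]
opening: 0.0126
finger_force: 31.4
```

Request:
move_arm:
  steps:
    - [0.01,-0.39,0.06,0,0,0]
    - [0.01,-0.39,0.07,0,0,0]
    - [0,0,0,0,0,0]
    - [0,0,0,0,0,0]

```text
t: 3.6
tool_pos: [0.575, 0.0175, 0.1074]
eef_rot: [-3.141, -0.0, 1.571]
contact_force: [-3.0, 0.5, 8.3]
opening: 0.0131
finger_force: 33.0
```

Request:
move_arm:
  steps:
    - [0,0,0,0,0,0]
    - [0,0,0,0,0,0]
    - [0,0,0,0,0,0]
    - [0,0,0,0,0,0]
  claw: 0

```text
t: 4.0
tool_pos: [0.5757, 0.0174, 0.1061]
eef_rot: [-3.141, 0.0, 1.571]
contact_force: [-1.0, -0.0, 0.3]
opening: 0.0425
finger_force: 0.0
```

Request:
move_arm:
  steps:
    - [0,0,-1,0,0,0]
    - [0,0,-1,0,0,0]
    - [0,-1,-1,0,0,0]
    - [0,-1,-1,0,0,0]
    - [0,-1,-1,0,0,0]

```text
t: 4.5
tool_pos: [0.5152, 0.0174, 0.207]
eef_rot: [-3.141, -0.0, 1.571]
contact_force: [0.4, 0.4, 0.1]
opening: 0.0426
finger_force: 0.0
```

Request:
move_arm:
  steps:
    - [0,0,-1,0,0,0]
    - [0,0,-1,0,0,0]
    - [0,-0.5,-1,0,0,0]
    - [0,0,0,0,0,0]
    - [0,0,0,0,0,0]
  claw: -1

```text
t: 5.0
tool_pos: [0.5063, 0.0174, 0.2663]
eef_rot: [3.141, -0.0, 1.571]
contact_force: [-0.1, -0.1, -0.4]
opening: 0.0853
finger_force: 0.0
```

```bash
python3 - <<'E'
from h import *
o=get_obs();print(o['tool_pos'],o['eef_rot'],o['opening']); save('wrist','w2.png');np.save('o2.npy',o,allow_pickle=True); 
E
```

```text
[0.50625784 0.01741156 0.26626479] [ 3.14105507e+00 -1.37012589e-05  1.57083579e+00] 0.08526247668988647
```

View pics/w2.png

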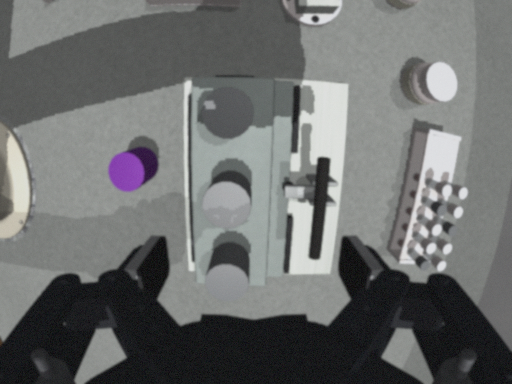

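The clamp is over: the bar lies at (320,208) with the pad at (290,190) on the flange. The cap tops are at (227,112), (227,205) and (229,284).

```bash
python3 - <<'E'
from h import *
np.set_printoptions(precision=4,suppress=True)
o=np.load('o2.npy',allow_pickle=True).item();w=ld('w2.png')
for n,u,v in [('cap1',227,112),('cap2',227,205),('cap3',229,284)]: print(n,wz(w,o,u,v,.115))
print('bar',wz(w,o,323,158,.122),wz(w,o,315,258,.122))
E
```

```text
cap1 [0.4794 0.085  0.115 ]
cap2 [ 0.4777 -0.0101  0.115 ]
cap3 [ 0.4768 -0.1067  0.115 ]
bar [0.5742 0.0406 0.122 ] [ 0.5729 -0.0694  0.122 ]
```

Request:
move_arm:
  steps:
    - [0.68,-0.26,1,0,0,0]
    - [0.68,-0.26,1,0,0,0]
    - [0.68,-0.26,1,0,0,0]
    - [0.68,-0.26,1,0,0,0]
    - [0.68,-0.26,1,0,0,0]

```text
t: 5.55
tool_pos: [0.4793, 0.0858, 0.1641]
eef_rot: [-3.14, 0.0, 1.571]
contact_force: [0.1, -0.0, 0.2]
opening: 0.0855
finger_force: 0.0
```

Request:
move_arm:
  steps:
    - [0,0,0,0,0,0]
    - [0,0,1,0,0,0]
    - [0,0,1,0,0,0]
    - [0,0,1,0,0,0]
    - [0,0,1,0,0,0]

```text
t: 6.05
tool_pos: [0.4803, 0.0849, 0.0859]
eef_rot: [-3.142, 0.0, 1.571]
contact_force: [-0.5, 0.1, 0.2]
opening: 0.0857
finger_force: 0.0
```

Request:
move_arm:
  steps:
    - [0,0,0,0,0,0]
    - [0,0,0,0,0,0]
    - [0,0,0,0,0,0]
    - [0,0,0,0,0,0]
  claw: 1
  newtons: 40

```text
t: 6.45
tool_pos: [0.4808, 0.0854, 0.0878]
eef_rot: [3.14, -0.0, 1.571]
contact_force: [-0.4, -0.6, 4.0]
opening: 0.0504
finger_force: 41.8
```

Request:
move_arm:
  steps:
    - [0,0,-1,0,0,0]
    - [0,0,-1,0,0,0]
    - [0,0,-1,0,0,0]
    - [0,0,-1,0,0,0]
    - [0,0,0,0,0,0]

```text
t: 6.95
tool_pos: [0.4813, 0.0856, 0.1697]
eef_rot: [3.137, -0.001, 1.571]
contact_force: [0.3, -0.2, -0.6]
opening: 0.0503
finger_force: 41.7
```

Request:
move_arm:
  steps:
    - [1,-0.15,0,0,0,0]
    - [1,-0.15,0,0,0,0]
    - [1,-0.15,0,0,0,0]
    - [1,-0.15,0,0,0,0]
    - [1,-0.15,0,0,0,0]

```text
t: 7.45
tool_pos: [0.4647, 0.1861, 0.1659]
eef_rot: [-3.141, 0.0, 1.571]
contact_force: [0.3, -0.4, -1.2]
opening: 0.0499
finger_force: 41.7
```

```bash
python3 - <<'E'
from h import *
o=get_obs();print(o['tool_pos'],o['eef_rot'],o['opening'],o['finger_force']); save('wrist','w3.png');np.save('o3.npy',o,allow_pickle=True); 
E
```

```text
[0.4647398  0.18613216 0.16589349] [-3.14127923e+00  1.45282892e-04  1.57075213e+00] 0.049908141590937594 41.741742454469204
```

View pics/w3.png

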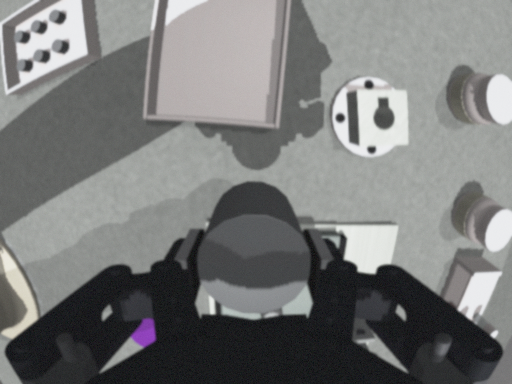

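The near tray rim corners are at (146,118) and (280,126). Rotor B's hub top is at (385,115), with its keyway pointing up in the image (+y).

```bash
python3 - <<'E'
from h import *
np.set_printoptions(precision=4,suppress=True)
o=np.load('o3.npy',allow_pickle=True).item();w=ld('w3.png')
for p in [(146,118),(280,126),(156,0),(291,0)]: print(wz(w,o,*p,.035))
print('rotorB',wz(w,o,384,118,.046),wz(w,o,384,103,.046),'disc',wz(w,o,369,116,.012))
print('hub corners',[wz(w,o,*p,.046) for p in [(359,91),(408,90),(408,146),(359,145)]])
E
```

```text
[0.3615 0.251  0.035 ]
[0.4879 0.2406 0.035 ]
[0.3702 0.369  0.035 ]
[0.4986 0.3628 0.035 ]
rotorB [0.5853 0.2524 0.046 ] [0.5848 0.2666 0.046 ] disc [0.5835 0.2534 0.012 ]
hub corners [array([0.5592, 0.2757, 0.046 ]), array([0.6109, 0.2816, 0.046 ]), array([0.6137, 0.2272, 0.046 ]), array([0.5609, 0.2258, 0.046 ])]
```

Request:
move_arm:
  steps:
    - [1,-0.1,0,0,0,0]
    - [1,-0.1,0,0,0,0]
    - [1,-0.1,0,0,0,0]
    - [1,-0.1,0,0,0,0]
    - [1,-0.1,0,0,0,0]

```text
t: 8.0
tool_pos: [0.4548, 0.2859, 0.1659]
eef_rot: [-3.141, 0.0, 1.571]
contact_force: [-0.3, 0.3, -0.8]
opening: 0.0505
finger_force: 41.7
```

Request:
move_arm:
  steps:
    - [1,-0.1,0,0,0,0]
    - [1,-0.1,0,0,0,0]
    - [1,-0.1,0,0,0,0]
    - [1,-0.1,0,0,0,0]
    - [1,-0.1,0,0,0,0]

```text
t: 8.5
tool_pos: [0.4449, 0.3863, 0.1661]
eef_rot: [-3.141, 0.0, 1.571]
contact_force: [-0.0, 0.6, -0.2]
opening: 0.05
finger_force: 41.7
```

Request:
move_arm:
  steps:
    - [0.95,-0.15,0,0,0,0]
    - [0.95,-0.15,0.5,0,0,0]
    - [0,0,1,0,0,0]
    - [0,0,1,0,0,0]
    - [0,0,1,0,0,0]

```text
t: 9.0
tool_pos: [0.4386, 0.424, 0.0947]
eef_rot: [-3.141, 0.0, 1.571]
contact_force: [0.7, -0.3, -1.5]
opening: 0.0505
finger_force: 41.7
```

Request:
move_arm:
  steps:
    - [0,0,1,0,0,0]
    - [0,0,1,0,0,0]
    - [0,0,0.7,0,0,0]
    - [0,0,0,0,0,0]

```text
t: 9.4
tool_pos: [0.438, 0.4229, 0.0401]
eef_rot: [-3.139, 0.002, 1.571]
contact_force: [-0.7, -0.5, -0.8]
opening: 0.0502
finger_force: 41.7
```

Request:
move_arm:
  steps:
    - [0,0,0,0,0,0]
    - [0,0,0,0,0,0]
    - [0,0,0,0,0,0]
  claw: -0.5

```text
t: 9.7
tool_pos: [0.4395, 0.4238, 0.0436]
eef_rot: [3.14, -0.001, 1.571]
contact_force: [0.2, -0.6, 0.1]
opening: 0.064
finger_force: 0.0
```

Request:
move_arm:
  steps:
    - [0,0,-1,0,0,0]
    - [0,0,-1,0,0,0]
    - [0,0,-1,0,0,0]
    - [0,0,-1,0,0,0]
    - [0,0,-1,0,0,0]

```text
t: 10.2
tool_pos: [0.4392, 0.4235, 0.1441]
eef_rot: [3.141, -0.001, 1.571]
contact_force: [-0.7, 1.3, 0.0]
opening: 0.0642
finger_force: 0.0
```

```bash
python3 - <<'E'
from h import *
o=get_obs();print(o['tool_pos'],o['eef_rot'],o['opening'],o['finger_force'])
E
```

```text
[0.43915578 0.42348809 0.14410168] [ 3.14072228e+00 -7.80126701e-04  1.57066322e+00] 0.06415266957301693 0.0
```

Request:
move_arm:
  steps:
    - [-1,0.09,-0.2,0,0,0]
    - [-1,0.09,-0.2,0,0,0]
    - [-1,0.09,-0.2,0,0,0]
    - [-1,0.09,-0.2,0,0,0]
    - [-1,0.09,-0.2,0,0,0]
  claw: -1

```text
t: 10.7
tool_pos: [0.448, 0.3215, 0.1626]
eef_rot: [-3.141, 0.0, 1.57]
contact_force: [0.7, 0.1, -0.0]
opening: 0.0852
finger_force: 0.0
```

Request:
move_arm:
  steps:
    - [-1,0.09,0,0,0,0]
    - [-1,0.09,0,0,0,0]
    - [-1,0.09,0,0,0,0]
    - [-1,0.09,0,0,0,0]
    - [-1,0.09,0,0,0,0]

```text
t: 11.2
tool_pos: [0.4568, 0.2214, 0.1625]
eef_rot: [-3.142, 0.0, 1.57]
contact_force: [1.0, -0.5, -0.3]
opening: 0.0856
finger_force: 0.0
```

Request:
move_arm:
  steps:
    - [-1,0.09,0,0,0,0]
    - [-1,0.09,0,0,0,0]
    - [-1,0.09,0,0,0,0]
    - [-1,0.09,0,0,0,0]
    - [-1,0.09,0,0,0,0]

```text
t: 11.7
tool_pos: [0.4655, 0.1215, 0.1624]
eef_rot: [-3.141, 0.0, 1.57]
contact_force: [-0.1, 0.1, -0.0]
opening: 0.0852
finger_force: 0.0
```

Request:
move_arm:
  steps:
    - [-1,0.09,0,0,0,0]
    - [-1,0.09,0,0,0,0]
    - [-1,0.09,0,0,0,0]
    - [-1,0.09,0,0,0,0]
    - [-1,0.09,0,0,0,0]

```text
t: 12.2
tool_pos: [0.4744, 0.0217, 0.1625]
eef_rot: [3.142, 0.0, 1.57]
contact_force: [-0.3, -0.2, -0.1]
opening: 0.0852
finger_force: 0.0
```

Request:
move_arm:
  steps:
    - [-0.85,0.06,0,0,0,0]
    - [-0.85,0.06,0,0,0,0]
    - [0,0,0,0,0,0]

```text
t: 12.5
tool_pos: [0.4768, -0.0128, 0.1624]
eef_rot: [-3.141, 0.0, 1.568]
contact_force: [-0.2, 1.5, 0.2]
opening: 0.0856
finger_force: 0.0
```

Request:
move_arm:
  steps:
    - [0,0,0.9,0,0,0]
    - [0,0,0.9,0,0,0]
    - [0,0,0.9,0,0,0]
    - [0,0,1,0,0,0]
    - [0,0,0.2,0,0,0]

```text
t: 13.0
tool_pos: [0.4758, -0.0105, 0.0824]
eef_rot: [-3.138, -0.0, 1.571]
contact_force: [0.2, -0.6, -0.4]
opening: 0.0852
finger_force: 0.0
```

Request:
move_arm:
  steps:
    - [0,0,0,0,0,0]
    - [0,0,0,0,0,0]
    - [0,0,0,0,0,0]
    - [0,0,0,0,0,0]
  claw: 1

```text
t: 13.4
tool_pos: [0.478, -0.0106, 0.0859]
eef_rot: [3.14, 0.0, 1.571]
contact_force: [-2.3, -0.8, 7.1]
opening: 0.0503
finger_force: 41.9
```

Request:
move_arm:
  steps:
    - [0,0,-1,0,0,0]
    - [0,0,-1,0,0,0]
    - [0,0,-1,0,0,0]
    - [0,0,-1,0,0,0]
    - [0,0,0,0,0,0]

```text
t: 13.9
tool_pos: [0.4786, -0.0106, 0.1674]
eef_rot: [3.137, 0.0, 1.571]
contact_force: [0.5, 0.5, -1.2]
opening: 0.0506
finger_force: 41.7
```

Request:
move_arm:
  steps:
    - [1,-0.12,0,0,0,0]
    - [1,-0.12,0,0,0,0]
    - [1,-0.12,0,0,0,0]
    - [1,-0.12,0,0,0,0]
    - [1,-0.12,0,0,0,0]

```text
t: 14.4
tool_pos: [0.4651, 0.0901, 0.1637]
eef_rot: [-3.141, 0.0, 1.571]
contact_force: [0.7, 0.5, -0.9]
opening: 0.0503
finger_force: 41.7
```

Request:
move_arm:
  steps:
    - [1,-0.12,0,0,0,0]
    - [1,-0.12,0,0,0,0]
    - [1,-0.12,0,0,0,0]
    - [1,-0.12,0,0,0,0]
    - [1,-0.12,0,0,0,0]

```text
t: 14.9
tool_pos: [0.4531, 0.1902, 0.1637]
eef_rot: [-3.141, 0.0, 1.571]
contact_force: [0.7, -0.0, -0.2]
opening: 0.0504
finger_force: 41.7
```

Request:
move_arm:
  steps:
    - [1,-0.12,0,0,0,0]
    - [1,-0.12,0,0,0,0]
    - [1,-0.12,0,0,0,0]
    - [1,-0.12,0,0,0,0]
    - [1,-0.12,0,0,0,0]

```text
t: 15.4
tool_pos: [0.4411, 0.2902, 0.1636]
eef_rot: [-3.141, 0.0, 1.571]
contact_force: [0.3, -0.1, -1.1]
opening: 0.0503
finger_force: 41.7
```

Request:
move_arm:
  steps:
    - [1,-0.12,0,0,0,0]
    - [1,-0.12,0,0,0,0]
    - [1,-0.12,0,0,0,0]
    - [0.33,0,0.5,0,0,0]
    - [0,0,1,0,0,0]

```text
t: 15.9
tool_pos: [0.4345, 0.357, 0.1341]
eef_rot: [3.14, -0.001, 1.572]
contact_force: [-0.1, -0.3, -1.9]
opening: 0.0505
finger_force: 41.7
```

Request:
move_arm:
  steps:
    - [0,0,1,0,0,0]
    - [0,0,1,0,0,0]
    - [0,0,1,0,0,0]
    - [0,0,1,0,0,0]
    - [0,0,0.5,0,0,0]

```text
t: 16.4
tool_pos: [0.4333, 0.3547, 0.0415]
eef_rot: [-3.139, 0.002, 1.571]
contact_force: [-0.4, 0.5, -0.6]
opening: 0.0502
finger_force: 41.7
```

Request:
move_arm:
  steps:
    - [0,0,0.25,0,0,0]
    - [0,0,0,0,0,0]
    - [0,0,0,0,0,0]

```text
t: 16.7
tool_pos: [0.4346, 0.3562, 0.0402]
eef_rot: [3.141, -0.001, 1.571]
contact_force: [0.8, -0.0, -1.1]
opening: 0.0499
finger_force: 41.7
```

Request:
move_arm:
  steps:
    - [0,0,0,0,0,0]
    - [0,0,0,0,0,0]
    - [0,0,0,0,0,0]
  claw: -0.5

```text
t: 17.0
tool_pos: [0.4344, 0.3562, 0.04]
eef_rot: [3.141, -0.0, 1.571]
contact_force: [0.1, -0.2, 0.4]
opening: 0.0639
finger_force: 0.0
```

Request:
move_arm:
  steps:
    - [0,0,-1,0,0,0]
    - [0,0,-1,0,0,0]
    - [0,0,-1,0,0,0]
    - [0,0,-1,0,0,0]
    - [0,0,-1,0,0,0]

```text
t: 17.5
tool_pos: [0.4342, 0.356, 0.1406]
eef_rot: [3.141, -0.0, 1.571]
contact_force: [0.5, 0.4, 0.0]
opening: 0.0638
finger_force: 0.0
```

Request:
move_arm:
  steps:
    - [-1,0.09,-1,0,0,0]
    - [-1,0.09,0,0,0,0]
    - [-1,0.09,0,0,0,0]
    - [-1,0.09,0,0,0,0]
    - [-1,0.09,0,0,0,0]
  claw: -1

```text
t: 18.0
tool_pos: [0.4433, 0.2553, 0.1598]
eef_rot: [3.141, -0.0, 1.571]
contact_force: [-0.1, -0.0, 0.0]
opening: 0.0855
finger_force: 0.0
```

Request:
move_arm:
  steps:
    - [-1,0.09,0,0,0,0]
    - [-1,0.09,0,0,0,0]
    - [-1,0.09,0,0,0,0]
    - [-1,0.09,0,0,0,0]
    - [-1,0.09,0,0,0,0]

```text
t: 18.5
tool_pos: [0.4523, 0.1552, 0.1598]
eef_rot: [3.141, -0.0, 1.571]
contact_force: [0.6, -0.5, 1.1]
opening: 0.0859
finger_force: 0.0
```

Request:
move_arm:
  steps:
    - [-1,0.09,0,0,0,0]
    - [-1,0.09,0,0,0,0]
    - [-1,0.09,0,0,0,0]
    - [-1,0.09,0,0,0,0]
    - [-1,0.09,0,0,0,0]

```text
t: 19.0
tool_pos: [0.4613, 0.0552, 0.1598]
eef_rot: [3.141, -0.0, 1.571]
contact_force: [0.2, -0.0, -0.5]
opening: 0.0852
finger_force: 0.0
```

Request:
move_arm:
  steps:
    - [-1,0.09,0,0,0,0]
    - [-1,0.09,0,0,0,0]
    - [-1,0.09,0,0,0,0]
    - [-1,0.09,0,0,0,0]
    - [-1,0.09,0,0,0,0]

```text
t: 19.5
tool_pos: [0.4703, -0.0448, 0.1598]
eef_rot: [3.141, 0.0, 1.571]
contact_force: [0.5, -0.8, -0.1]
opening: 0.0853
finger_force: 0.0
```

Request:
move_arm:
  steps:
    - [-1,0.09,0,0,0,0]
    - [-1,0.09,0,0,0,0]
    - [-1,0.09,0,0,0,0]
    - [0,0,0,0,0,0]

```text
t: 19.9
tool_pos: [0.4757, -0.1056, 0.1596]
eef_rot: [3.141, 0.0, 1.569]
contact_force: [-0.1, 0.5, 0.6]
opening: 0.0848
finger_force: 0.0
```

Request:
move_arm:
  steps:
    - [0,0,0.9,0,0,0]
    - [0,0,0.9,0,0,0]
    - [0,0,0.9,0,0,0]
    - [0,0,0.9,0,0,0]
    - [0,0,0.1,0,0,0]

```text
t: 20.4
tool_pos: [0.4745, -0.1032, 0.0836]
eef_rot: [-3.139, -0.001, 1.571]
contact_force: [-0.9, -0.0, 0.6]
opening: 0.0851
finger_force: 0.0
```

Request:
move_arm:
  steps:
    - [0,0,0,0,0,0]
    - [0,0,0,0,0,0]
    - [0,0,0,0,0,0]
    - [0,0,0,0,0,0]
  claw: 1

```text
t: 20.8
tool_pos: [0.4761, -0.104, 0.0869]
eef_rot: [3.14, 0.0, 1.571]
contact_force: [-2.0, 0.8, 6.2]
opening: 0.0505
finger_force: 41.6
```

Request:
move_arm:
  steps:
    - [0,0,-1,0,0,0]
    - [0,0,-1,0,0,0]
    - [0,0,-1,0,0,0]
    - [0,0,-1,0,0,0]
    - [0,0,0,0,0,0]

```text
t: 21.3
tool_pos: [0.4769, -0.1043, 0.1685]
eef_rot: [3.137, 0.001, 1.571]
contact_force: [0.3, -0.1, -0.3]
opening: 0.0505
finger_force: 41.7
```

Request:
move_arm:
  steps:
    - [1,-0.12,0,0,0,0]
    - [1,-0.12,0,0,0,0]
    - [1,-0.12,0,0,0,0]
    - [1,-0.12,0,0,0,0]
    - [1,-0.12,0,0,0,0]

```text
t: 21.8
tool_pos: [0.4633, -0.0032, 0.1648]
eef_rot: [-3.141, -0.0, 1.571]
contact_force: [0.7, -0.3, -1.7]
opening: 0.0503
finger_force: 41.7
```

Request:
move_arm:
  steps:
    - [1,-0.12,0,0,0,0]
    - [1,-0.12,0,0,0,0]
    - [1,-0.12,0,0,0,0]
    - [1,-0.12,0,0,0,0]
    - [1,-0.12,0,0,0,0]

```text
t: 22.3
tool_pos: [0.4513, 0.0968, 0.1648]
eef_rot: [-3.141, 0.0, 1.571]
contact_force: [1.3, -0.4, -0.7]
opening: 0.0503
finger_force: 41.7
```

Request:
move_arm:
  steps:
    - [1,-0.12,0,0,0,0]
    - [1,-0.12,0,0,0,0]
    - [1,-0.12,0,0,0,0]
    - [1,-0.12,0,0,0,0]
    - [1,-0.12,0,0,0,0]

```text
t: 22.8
tool_pos: [0.4393, 0.1968, 0.1648]
eef_rot: [-3.141, 0.0, 1.571]
contact_force: [-0.7, 0.2, -1.1]
opening: 0.0502
finger_force: 41.7
```

Request:
move_arm:
  steps:
    - [0.92,-0.12,0,0,0,0]
    - [0.92,-0.12,0,0,0,0]
    - [0.92,-0.12,0,0,0,0]
    - [0.92,-0.12,0,0,0,0]
    - [0.92,-0.12,0,0,0,0]

```text
t: 23.3
tool_pos: [0.4273, 0.2887, 0.1647]
eef_rot: [-3.141, 0.0, 1.571]
contact_force: [0.1, 0.1, -0.7]
opening: 0.0502
finger_force: 41.7
```

Request:
move_arm:
  steps:
    - [0,0,0.5,0,0,0]
    - [0,0,1,0,0,0]
    - [0,0,1,0,0,0]
    - [0,0,1,0,0,0]
    - [0,0,1,0,0,0]

```text
t: 23.8
tool_pos: [0.4273, 0.2871, 0.0736]
eef_rot: [-3.141, 0.001, 1.571]
contact_force: [0.2, -1.1, 0.1]
opening: 0.0502
finger_force: 41.7
```

Request:
move_arm:
  steps:
    - [0,0,1,0,0,0]
    - [0,0,0.65,0,0,0]
    - [0,0,0,0,0,0]
    - [0,0,0,0,0,0]

```text
t: 24.2
tool_pos: [0.4276, 0.2878, 0.0427]
eef_rot: [-3.142, 0.0, 1.571]
contact_force: [-0.4, -0.3, -1.1]
opening: 0.0504
finger_force: 41.7
```

Request:
move_arm:
  steps:
    - [0,0,0,0,0,0]
    - [0,0,0,0,0,0]
    - [0,0,0,0,0,0]
  claw: -0.5

```text
t: 24.5
tool_pos: [0.428, 0.2882, 0.0432]
eef_rot: [3.141, -0.001, 1.571]
contact_force: [0.8, 0.2, 1.1]
opening: 0.0639
finger_force: 0.0
```

Request:
move_arm:
  steps:
    - [0,0,-1,0,0,0]
    - [0,0,-1,0,0,0]
    - [0,0,-1,0,0,0]
    - [0,0,-1,0,0,0]
    - [0,0,-1,0,0,0]

```text
t: 25.0
tool_pos: [0.4276, 0.2881, 0.1437]
eef_rot: [3.141, -0.0, 1.571]
contact_force: [0.4, -1.0, -0.5]
opening: 0.0637
finger_force: 0.0
```

Request:
move_arm:
  steps:
    - [-1,0.5,-1,0,0,0]
    - [-1,0.5,-1,0,0,0]
    - [-1,0.5,-1,0,0,0]
    - [-1,0.5,-1,0,0,0]
    - [-1,0.5,-1,0,0,0]
  claw: -1

```text
t: 25.5
tool_pos: [0.4779, 0.1872, 0.2438]
eef_rot: [3.141, -0.0, 1.571]
contact_force: [-0.5, 0.0, -0.3]
opening: 0.0856
finger_force: 0.0
```

Request:
move_arm:
  steps:
    - [-1,0,0,0,0,0]
    - [-1,0,0,0,0,0]
    - [-1,0,0,0,0,0]
    - [-1,0,0,0,0,0]
    - [-1,0,0,0,0,0]

```text
t: 26.0
tool_pos: [0.4776, 0.0872, 0.2429]
eef_rot: [3.141, -0.0, 1.571]
contact_force: [0.3, 0.6, 0.2]
opening: 0.0855
finger_force: 0.0
```

Request:
move_arm:
  steps:
    - [-1,0,0,0,0,0]
    - [-1,0,0,0,0,0]
    - [-0.5,0,0,0,0,0]
    - [0,0,0,0,0,0]
    - [0,0,0,0,0,0]

```text
t: 26.5
tool_pos: [0.4777, 0.0383, 0.2426]
eef_rot: [3.141, -0.0, 1.57]
contact_force: [0.2, 0.2, 0.4]
opening: 0.0856
finger_force: 0.0
```

```bash
python3 - <<'E'
from h import *
o=get_obs();print(o['tool_pos'],o['eef_rot']); w=save('wrist','w4.png');np.save('o4.npy',o,allow_pickle=True); s=save('scene','s4.png')
a=w['color'][:,:,::-1]; b=cv2.resize(a,(800,600),interpolation=cv2.INTER_CUBIC); cv2.imwrite('pics/w4b.png',b)
E
```

```text
[0.47767675 0.0383452  0.24261757] [ 3.14134776e+00 -2.78520027e-04  1.57048294e+00]
```

View pics/w4b.png

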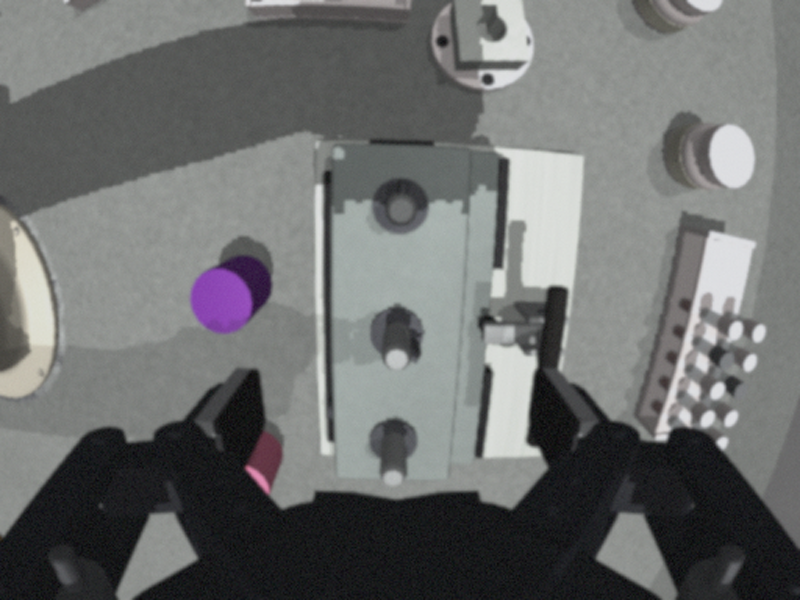

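The caps are off. In the enlarged view the spindles are at (400,207), (397,356) and (393,478). I go closer over spindle 1 to see its key.

Request:
move_arm:
  steps:
    - [-0.2,0,1,0,0,0]
    - [-0.2,0,1,0,0,0]
    - [-0.2,0,1,0,0,0]
    - [-0.3,0.1,1,0,0,0]
    - [0,0,0.4,0,0,0]

```text
t: 27.1
tool_pos: [0.479, 0.0203, 0.1526]
eef_rot: [-3.139, 0.0, 1.571]
contact_force: [-0.4, -0.1, -0.7]
opening: 0.0855
finger_force: 0.0
```

Request:
move_arm:
  steps:
    - [0,0,0,0,0,0]
    - [0,0,0,0,0,0]

```text
t: 27.3
tool_pos: [0.4798, 0.0205, 0.1553]
eef_rot: [3.141, -0.0, 1.571]
contact_force: [-0.8, -0.1, 0.2]
opening: 0.0854
finger_force: 0.0
```

```bash
cat >> h.py <<'E'
def crop(w,u,v,h,f,al=1.4,be=20):
    c=w['color'][max(0,int(v-h)):int(v+h),max(0,int(u-h)):int(u+h),::-1]; return cv2.convertScaleAbs(cv2.resize(c,(f,f),interpolation=cv2.INTER_CUBIC),alpha=al,beta=be)
def grab(n,oname):
    o=get_obs(); w=save('wrist',n+'.png'); np.save(oname+'.npy',o,allow_pickle=True); return o,w
E
python3 - <<'E'
from h import *
np.set_printoptions(precision=4,suppress=True)
o,w=grab('w5','o5');print(o['tool_pos'],o['eef_rot'])
u,v=wproj(w,o,np.array([.480,.085,.09]));print(u,v)
a=crop(w,u,v,50,500,1.6,40)
o4=np.load('o4.npy',allow_pickle=True).item();w4=ld('w4.png')
u,v=wproj(w4,o4,np.array([.4755,-.105,.08]));print(u,v)
b=crop(w4,u,v,30,300,1.3,20); 
c=np.zeros((500,800,3),np.uint8);c[:,:500]=a;c[:300,500:]=b;cv2.imwrite('pics/c5.png',c)
E
```

```text
[0.4798 0.0205 0.1553] [ 3.1409 -0.0001  1.5713]
255.22145853912482 115.3552638609845
252.63242397530635 292.27040515498527
```

View pics/c5.png

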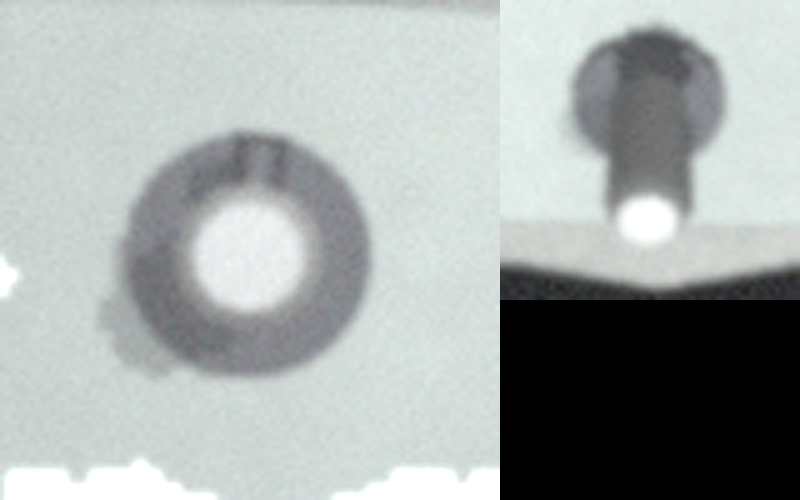

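On spindle 1 the shaft top is at crop (249,257). Its key points up (+y) and about 0.115 rad towards +x. Next I look at spindle 3.

Request:
move_arm:
  steps:
    - [-0.96,-0.02,0,0,0,0]
    - [-0.96,-0.02,0,0,0,0]
    - [-0.96,-0.02,0,0,0,0]
    - [-0.96,-0.02,0,0,0,0]
    - [-0.96,-0.02,0,0,0,0]

```text
t: 27.85
tool_pos: [0.4781, -0.0766, 0.1557]
eef_rot: [3.14, 0.0, 1.571]
contact_force: [0.3, -0.2, -0.9]
opening: 0.0857
finger_force: 0.0
```

Request:
move_arm:
  steps:
    - [-0.96,-0.02,0,0,0,0]
    - [-0.96,-0.02,0,0,0,0]
    - [-0.96,-0.02,0,0,0,0]
    - [-0.96,-0.02,0,0,0,0]
    - [-0.96,-0.02,0,0,0,0]

```text
t: 28.35
tool_pos: [0.4761, -0.1727, 0.1557]
eef_rot: [3.14, 0.001, 1.571]
contact_force: [-0.1, 0.9, -0.4]
opening: 0.0857
finger_force: 0.0
```

Request:
move_arm:
  steps:
    - [0,0,0,0,0,0]
    - [0,0,0,0,0,0]

```text
t: 28.55
tool_pos: [0.4759, -0.172, 0.1552]
eef_rot: [3.141, 0.0, 1.57]
contact_force: [0.6, -0.3, 0.0]
opening: 0.0855
finger_force: 0.0
```

```bash
python3 - <<'E'
from h import *
grab('w6','o6')
E
```

Request:
move_arm:
  steps:
    - [-1,0.4,-0.4,0,0,0]
    - [-1,0.4,-0.4,0,0,0]
    - [-1,0.4,-0.4,0,0,0]
    - [-1,0.4,-0.4,0,0,0]
    - [-1,0.4,-0.4,0,0,0]

```text
t: 29.1
tool_pos: [0.5163, -0.2718, 0.1952]
eef_rot: [3.141, 0.0, 1.572]
contact_force: [-0.9, -0.5, -0.5]
opening: 0.0854
finger_force: 0.0
```

Request:
move_arm:
  steps:
    - [-1,0.4,0,0,0,0]
    - [-1,0.4,0,0,0,0]
    - [-1,0.4,0,0,0,0]
    - [-1,0.4,0,0,0,0]
    - [-1,0.4,0,0,0,0]

```text
t: 29.6
tool_pos: [0.5565, -0.3717, 0.1949]
eef_rot: [3.141, 0.0, 1.572]
contact_force: [-0.7, 1.1, 0.4]
opening: 0.0854
finger_force: 0.0
```

Request:
move_arm:
  steps:
    - [-1,0,0,0,0,0]
    - [-1,0,0,0,0,0]
    - [0,0,0,0,0,0]
    - [0,0,0,0,0,0]

```text
t: 30.0
tool_pos: [0.5559, -0.4112, 0.1944]
eef_rot: [-3.141, -0.001, 1.571]
contact_force: [0.0, 1.0, 0.1]
opening: 0.0852
finger_force: 0.0
```

```bash
python3 - <<'E'
from h import *
np.set_printoptions(precision=4,suppress=True)
o5=np.load('o5.npy',allow_pickle=True).item();w5=ld('w5.png');print('sp1 top',wz(w5,o5,254.8,116.4,.107),'collar',wz(w5,o5,254.6,115.8,.057))
o6=np.load('o6.npy',allow_pickle=True).item();w6=ld('w6.png');print(o6['tool_pos'],o6['eef_rot'])
u,v=wproj(w6,o6,np.array([.4755,-.105,.09]));print(u,v)
a=crop(w6,u,v,50,400,1.3,20)
o,w=grab('w7','o7');print(o['tool_pos'],o['eef_rot'])
u,v=wproj(w,o,np.array([.553,-.374,.046]));print(u,v)
b=crop(w,u,v,80,400,1.1,10)
cv2.imwrite('pics/c67.png',np.hstack([a,b]))
E
```

```text
sp1 top [0.4796 0.0844 0.107 ] collar [0.4797 0.0845 0.057 ]
[ 0.4759 -0.172   0.1552] [3.1407 0.0001 1.5701]
254.22719012714225 111.78507087819494
[ 0.5559 -0.4112  0.1944] [-3.1414 -0.0005  1.571 ]
251.5869583791832 142.74460476059267
```

View pics/c67.png

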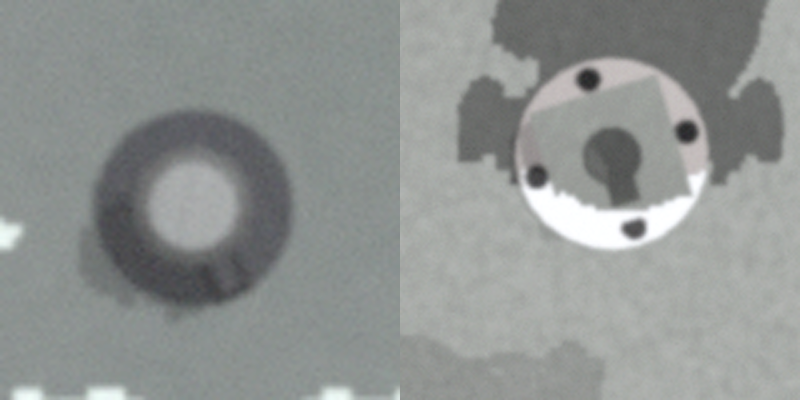

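Rotor A's bore is at crop-local (212,155), with its keyway towards (226,203), so its yaw is about −1.284. Spindle 3's key is faint, near crop (222,275). I enhance the contrast.

```bash
python3 - <<'E'
from h import *
np.set_printoptions(precision=4,suppress=True)
o6=np.load('o6.npy',allow_pickle=True).item();w6=ld('w6.png')
x,y=int(254.2-50)+193/4,int(111.8-50)+206/4;print('sp3',x,y,wz(w6,o6,x,y,.107), 'collar',wz(w6,o6,204+193/4,61+207/4,.057))
o7=np.load('o7.npy',allow_pickle=True).item();w7=ld('w7.png')
f=lambda a,b:(171+a/2.5,62+b/2.5)
B=wz(w7,o7,*f(212,155),.046);K=wz(w7,o7,*f(226,203),.046);print('rotA',B,np.arctan2(*(K-B)[1::-1]),'disc',wz(w7,o7,*f(212,153),.012))
C=[wz(w7,o7,*f(*p),.046) for p in [(127,113),(256,75),(292,192)]];print(C,np.mean([C[0],C[2]],0),np.arctan2(*(C[1]-C[0])[1::-1]),np.arctan2(*(C[1]-C[2])[1::-1]))
out=[]
for n,u,v in [('w5.png',254.8,116.4),('w6.png',x,y)]:
    w=ld(n);g=cv2.cvtColor(w['color'],cv2.COLOR_RGB2GRAY)[int(v)-28:int(v)+28,int(u)-28:int(u)+28]
    g=cv2.GaussianBlur(cv2.resize(g,(400,400),interpolation=cv2.INTER_CUBIC),(0,0),3);g=np.clip((g.astype(float)-30)*3.2,0,255).astype(np.uint8);m=cv2.createCLAHE(3,(4,4)).apply(g);out.append(m)
cv2.imwrite('pics/c8.png',np.hstack(out))
E
```

```text
sp3 252.25 112.5 [ 0.4742 -0.1056  0.107 ] collar [ 0.474  -0.1056  0.057 ]
rotA [ 0.5571 -0.3556  0.046 ] -1.2873149015240035 disc [ 0.5574 -0.3558  0.012 ]
[array([ 0.5242, -0.3388,  0.046 ]), array([ 0.5741, -0.3241,  0.046 ]), array([ 0.5885, -0.3699,  0.046 ])] [ 0.5563 -0.3543  0.046 ] 0.2870043168885153 1.8763050857118504
```

View pics/c8.png

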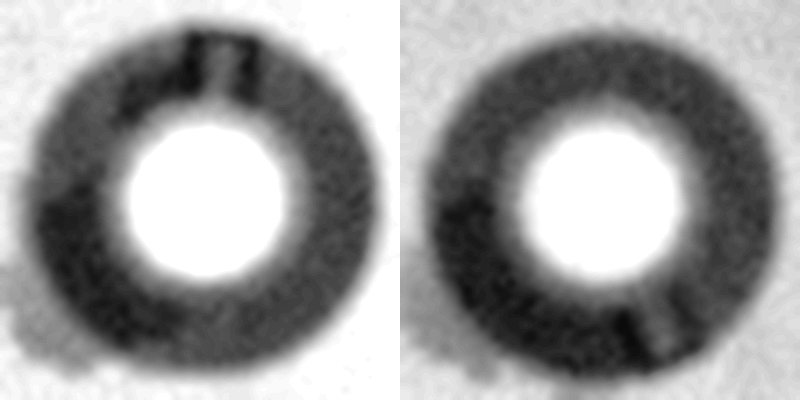

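Spindle 1's key strip is at (222,68) from centre (206,201), azimuth about 1.45. Spindle 3's strip is at local (260,325) from (203,203), azimuth about −1.134. For rotor A I first do a centring squeeze across one pair of hub faces, then the working grip on the other pair.

Request:
move_arm:
  steps:
    - [0.94,0.02,0,0,0,0]
    - [0.94,0.02,0,0,0,0]
    - [0.94,0.02,0,0,0,0]
    - [0,0,0,0,0,1]
    - [0,0,0,0,0,1]

```text
t: 30.55
tool_pos: [0.5572, -0.3535, 0.1953]
eef_rot: [3.141, 0.0, 1.328]
contact_force: [-0.3, -0.9, -0.0]
opening: 0.0851
finger_force: 0.0
```

Request:
move_arm:
  steps:
    - [0,0,0.5,0,0,1]
    - [0,0,0.5,0,0,1]
    - [0,0,0.5,0,0,1]
    - [0,0,0.5,0,0,1]
    - [0,0,0.5,0,0,1]

```text
t: 31.05
tool_pos: [0.557, -0.3542, 0.1447]
eef_rot: [3.141, -0.0, 0.727]
contact_force: [-0.0, 0.0, -0.2]
opening: 0.0854
finger_force: 0.0
```

Request:
move_arm:
  steps:
    - [0,0,0.6,0,0,1]
    - [0,0,0.6,0,0,1]
    - [0,0,0.6,0,0,1]
    - [0,0,0.6,0,0,0.7]
    - [0,0,0,0,0,0]

```text
t: 31.55
tool_pos: [0.5563, -0.3539, 0.0951]
eef_rot: [-3.14, 0.001, 0.287]
contact_force: [-0.5, -0.2, -0.5]
opening: 0.0856
finger_force: 0.0
```

```bash
python3 - <<'E'
from h import *
np.set_printoptions(precision=4,suppress=True)
o,w=grab('w9','o9');print(o['tool_pos'],o['eef_rot'],o['qpos'])
u,v=wproj(w,o,np.array([.5565,-.355,.046]));print(u,v)
# bore darkness: report dark blob centroid around
c=crop(w,u,v,80,600,1.2,10);cv2.imwrite('pics/c9.png',c)
E
```

```text
[ 0.5563 -0.3539  0.0951] [-3.1397  0.0014  0.2868] [-0.5667  0.3429  0.2134  1.4437  0.0002  2.2881]
254.9115314809086 210.9764360248344
```

View pics/c9.png

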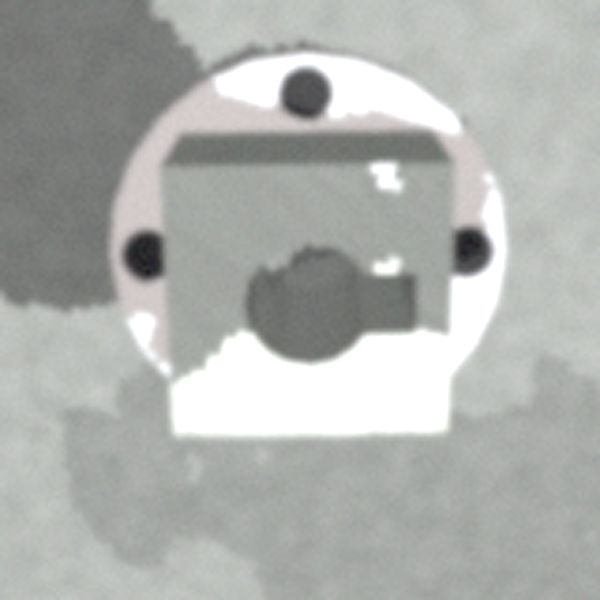

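The rotor is square to the gripper, with its bore at (307,305), within 2 px of the prediction. I squeeze, reopen and turn 90°.

Request:
move_arm:
  steps:
    - [0,0,0.95,0,0,0]
    - [0,0,0.95,0,0,0]
    - [0,0,0.95,0,0,0]
    - [0,0,0.9,0,0,0]
    - [0,0,0.1,0,0,0]

```text
t: 32.1
tool_pos: [0.5561, -0.3546, 0.0181]
eef_rot: [-3.14, 0.002, 0.29]
contact_force: [0.4, -0.3, -0.2]
opening: 0.0858
finger_force: 0.0
```

Request:
move_arm:
  steps:
    - [0,0,0,0,0,0]
    - [0,0,0,0,0,0]
    - [0,0,0,0,0,0]
    - [0,0,0,0,0,0]
    - [0,0,0,0,0,0]
  claw: 1
  newtons: 25

```text
t: 32.6
tool_pos: [0.5576, -0.356, 0.0213]
eef_rot: [3.14, -0.002, 0.287]
contact_force: [-0.4, 2.1, 6.7]
opening: 0.0515
finger_force: 28.0
```

Request:
move_arm:
  steps:
    - [0,0,0,0,0,0]
    - [0,0,0,0,0,0]
    - [0,0,0,0,0,0]
    - [0,0,0,0,0,0]
  claw: -1

```text
t: 33.0
tool_pos: [0.5567, -0.3556, 0.0193]
eef_rot: [-3.141, 0.0, 0.287]
contact_force: [0.2, 1.1, -0.1]
opening: 0.0852
finger_force: 0.0
```

Request:
move_arm:
  steps:
    - [0,0,0,0,0,-1]
    - [0,0,0,0,0,-1]
    - [0,0,0,0,0,-1]
    - [0,0,0,0,0,-1]
    - [0,0,0,0,0,-1]

```text
t: 33.5
tool_pos: [0.5567, -0.3556, 0.0193]
eef_rot: [-3.141, 0.0, 0.892]
contact_force: [0.4, -0.5, 1.3]
opening: 0.0857
finger_force: 0.0
```

Request:
move_arm:
  steps:
    - [0,0,0,0,0,-1]
    - [0,0,0,0,0,-1]
    - [0,0,0,0,0,-1]
    - [0,0,0,0,0,-1]
    - [0,0,0,0,0,-1]

```text
t: 34.0
tool_pos: [0.5567, -0.3556, 0.0193]
eef_rot: [-3.141, -0.0, 1.492]
contact_force: [-0.0, -0.3, -0.7]
opening: 0.0851
finger_force: 0.0
```

Request:
move_arm:
  steps:
    - [0,0,0,0,0,-1]
    - [0,0,0,0,0,-1]
    - [0,0,0,0,0,-1]
    - [0,0,0,0,0,-0.09]
    - [0,0,0,0,0,0]

```text
t: 34.5
tool_pos: [0.5567, -0.3556, 0.0194]
eef_rot: [-3.141, -0.0, 1.855]
contact_force: [0.7, 0.2, 0.1]
opening: 0.0851
finger_force: 0.0
```

Request:
move_arm:
  steps:
    - [0,0,0,0,0,0]
    - [0,0,0,0,0,0]
    - [0,0,0,0,0,0]
    - [0,0,0,0,0,0]
    - [0,0,0,0,0,0]
  claw: 1
  newtons: 60

```text
t: 35.0
tool_pos: [0.5569, -0.3557, 0.0198]
eef_rot: [3.141, 0.0, 1.857]
contact_force: [0.2, 0.0, 2.9]
opening: 0.0506
finger_force: 64.4
```

Request:
move_arm:
  steps:
    - [0,0,-1,0,0,0]
    - [0,0,-1,0,0,0]
    - [0,0,-1,0,0,0]
    - [0,0,-1,0,0,0]
    - [0,0,-1,0,0,0]

```text
t: 35.5
tool_pos: [0.5565, -0.3554, 0.1196]
eef_rot: [-3.141, -0.001, 1.857]
contact_force: [0.2, -0.2, -1.3]
opening: 0.0511
finger_force: 63.8
```

Request:
move_arm:
  steps:
    - [0,0,-0.75,0,0,-0.63]
    - [0,0,-0.75,0,0,-0.63]
    - [0,0,0,0,0,0]
    - [0,0,0,0,0,0]

```text
t: 35.9
tool_pos: [0.5567, -0.3555, 0.1487]
eef_rot: [-3.141, -0.001, 2.007]
contact_force: [-0.6, -0.2, -3.0]
opening: 0.0512
finger_force: 63.9
```

Request:
move_arm:
  steps:
    - [0.93,0.11,0,0,0,0]
    - [0.93,0.11,0,0,0,0]
    - [0.93,0.11,0,0,0,0]
    - [0.93,0.11,0,0,0,0]
    - [0.93,0.11,0,0,0,0]

```text
t: 36.4
tool_pos: [0.5265, -0.2658, 0.1478]
eef_rot: [-3.14, -0.002, 2.007]
contact_force: [0.3, 0.1, -2.4]
opening: 0.0506
finger_force: 63.8
```

Request:
move_arm:
  steps:
    - [0.93,0.11,0,0,0,0]
    - [0.93,0.11,0,0,0,0]
    - [0.93,0.11,0,0,0,0]
    - [0.93,0.11,0,0,0,0]
    - [0.93,0.11,0,0,0,0]

```text
t: 36.9
tool_pos: [0.497, -0.1769, 0.1481]
eef_rot: [-3.14, -0.001, 2.007]
contact_force: [0.4, 0.6, -1.5]
opening: 0.051
finger_force: 63.8
```

Request:
move_arm:
  steps:
    - [0.93,0.11,0,0,0,0]
    - [0.93,0.11,0,0,0,0]
    - [0.93,0.11,0,0,0,0]
    - [0.93,0.11,0,0,0,0]
    - [0,0,0,0,0,0]

```text
t: 37.4
tool_pos: [0.4735, -0.1046, 0.1496]
eef_rot: [3.141, -0.0, 2.01]
contact_force: [-0.2, -0.1, -2.0]
opening: 0.0509
finger_force: 63.8
```

Request:
move_arm:
  steps:
    - [0,0,0,0,0,0]
    - [0,0,0,0,0,0]

```text
t: 37.6
tool_pos: [0.4744, -0.1068, 0.1495]
eef_rot: [3.142, 0.0, 2.009]
contact_force: [0.7, -0.4, -2.8]
opening: 0.0512
finger_force: 63.8
```

```bash
cat > to.py <<'E'
import sys; from h import *
np.set_printoptions(precision=3,suppress=True)
o=get_obs();t=np.array([float(a) for a in sys.argv[1:4]]);R=wT(o)[:3,:3]
print(o['tool_pos'],o['eef_rot'],o['opening'],o['finger_force'],'units',R.T@(t-o['tool_pos'])/.02,'turn z',-((float(sys.argv[4])-o['eef_rot'][2]+np.pi)%(2*np.pi)-np.pi)/.12)
E
python3 to.py .4742 -.1056 .13 2.007
```

```text
[ 0.474 -0.107  0.149] [3.142 0.    2.009] 0.05121703180310483 63.834604024887085 units [0.06  0.019 0.973] turn z 0.013464919175184184
```

Request:
move_arm:
  steps:
    - [0.06,0.02,0.4,0,0,0]
    - [0,0,0.4,0,0,0]
    - [0,0,0.4,0,0,0]
    - [0,0,0.4,0,0,0]
    - [0,0,0.2,0,0,0]

```text
t: 38.1
tool_pos: [0.4737, -0.1054, 0.1122]
eef_rot: [-3.141, -0.001, 2.009]
contact_force: [1.1, 1.2, -1.7]
opening: 0.051
finger_force: 63.9
```

Request:
move_arm:
  steps:
    - [0,0,0.2,0,0,0]
    - [0,0,0.2,0,0,0]
    - [0,0,0,0,0,0]

```text
t: 38.4
tool_pos: [0.4739, -0.1054, 0.105]
eef_rot: [-3.141, -0.0, 2.009]
contact_force: [0.1, 0.2, -1.6]
opening: 0.0509
finger_force: 63.9
```

Request:
move_arm:
  steps:
    - [0,0,0.25,0,0,0]
    - [0,0,0.25,0,0,0]
    - [0,0,0.25,0,0,0]
    - [0,0,0,0,0,0]

```text
t: 38.8
tool_pos: [0.4737, -0.1053, 0.0895]
eef_rot: [-3.141, -0.001, 2.009]
contact_force: [0.1, -0.5, -1.5]
opening: 0.0508
finger_force: 63.9
```

Request:
move_arm:
  steps:
    - [0,0,0.25,0,0,0]
    - [0,0,0.25,0,0,0]
    - [0,0,0.1,0,0,0]
    - [0,0,0,0,0,0]

```text
t: 39.2
tool_pos: [0.4738, -0.1054, 0.078]
eef_rot: [-3.141, -0.0, 2.009]
contact_force: [0.7, 0.0, -2.3]
opening: 0.051
finger_force: 63.9
```

Request:
move_arm:
  steps:
    - [0,0,0.05,0,0,0]
    - [0,0,0,0,0,0]
    - [0,0,0,0,0,0]
    - [0,0,0,0,0,0]
  claw: -1

```text
t: 39.6
tool_pos: [0.4743, -0.1055, 0.0777]
eef_rot: [3.141, 0.0, 2.009]
contact_force: [0.3, -0.1, -0.9]
opening: 0.0853
finger_force: 0.0
```

Request:
move_arm:
  steps:
    - [0,0,-0.5,0,0,0]
    - [0,0,-1,0,0,0]
    - [0,0,-1,0,0,0]
    - [0,0,-1,0,0,0]
    - [0,0,-1,0,0,0]

```text
t: 40.1
tool_pos: [0.4741, -0.1055, 0.1692]
eef_rot: [3.141, 0.0, 2.009]
contact_force: [0.9, 0.2, -0.1]
opening: 0.0852
finger_force: 0.0
```

Request:
move_arm:
  steps:
    - [0,0,-1,0,0,1]
    - [0,0,-1,0,0,1]
    - [0,0,0,0,0,1]
    - [0,0,0,0,0,0.65]
    - [0,0,0,0,0,0]

```text
t: 40.6
tool_pos: [0.4742, -0.1055, 0.2084]
eef_rot: [3.141, 0.0, 1.57]
contact_force: [-0.0, 0.1, -0.3]
opening: 0.0854
finger_force: 0.0
```

Request:
move_arm:
  steps:
    - [0,0,0,0,0,0]
    - [0,0,0,0,0,0]

```text
t: 40.8
tool_pos: [0.4741, -0.1055, 0.2076]
eef_rot: [3.142, 0.0, 1.573]
contact_force: [-1.2, -0.0, 0.2]
opening: 0.0852
finger_force: 0.0
```

```bash
python3 to.py .585 .186 .195 1.571; python3 - <<'E'
from h import *
grab('w10','o10')
E
```

```text
[ 0.474 -0.105  0.208] [3.142 0.    1.573] 0.08524863855432366 0.0 units [14.563  5.573  0.632] turn z 0.013454155168901583
```

15 rows of [0.97, 0.37, 0.04].

Request:
move_arm:
  steps:
    - [0.97,0.37,0.04,0,0,0]
    - [0.97,0.37,0.04,0,0,0]
    - [0.97,0.37,0.04,0,0,0]
    - [0.97,0.37,0.04,0,0,0]
    - [0.97,0.37,0.04,0,0,0]

```text
t: 41.35
tool_pos: [0.5113, -0.0077, 0.2034]
eef_rot: [-3.142, 0.0, 1.572]
contact_force: [-0.2, -0.7, 0.5]
opening: 0.0854
finger_force: 0.0
```

Request:
move_arm:
  steps:
    - [0.97,0.37,0.04,0,0,0]
    - [0.97,0.37,0.04,0,0,0]
    - [0.97,0.37,0.04,0,0,0]
    - [0.97,0.37,0.04,0,0,0]
    - [0.97,0.37,0.04,0,0,0]

```text
t: 41.85
tool_pos: [0.5483, 0.0894, 0.1994]
eef_rot: [-3.141, 0.0, 1.572]
contact_force: [-0.1, -0.1, 0.6]
opening: 0.085
finger_force: 0.0
```

Request:
move_arm:
  steps:
    - [0.97,0.37,0.04,0,0,0]
    - [0.97,0.37,0.04,0,0,0]
    - [0.97,0.37,0.04,0,0,0]
    - [0.97,0.37,0.04,0,0,0]
    - [0.97,0.37,0.04,0,0,0]

```text
t: 42.35
tool_pos: [0.5853, 0.1863, 0.1953]
eef_rot: [-3.141, 0.0, 1.572]
contact_force: [-0.1, 0.4, -0.1]
opening: 0.0852
finger_force: 0.0
```

Request:
move_arm:
  steps:
    - [0,0,0,0,0,0]
    - [0,0,0,0,0,0]
    - [0,0,0,0,0,0]

```text
t: 42.65
tool_pos: [0.5849, 0.185, 0.1955]
eef_rot: [-3.141, 0.0, 1.571]
contact_force: [0.6, 0.0, -0.1]
opening: 0.0858
finger_force: 0.0
```

```bash
python3 - <<'E'
from h import *
np.set_printoptions(precision=4,suppress=True)
o,w=grab('w11','o11');print(o['tool_pos'],o['eef_rot'],o['qpos'])
u,v=wproj(w,o,np.array([.585,.252,.046]));print(u,v)
a=crop(w,u,v,80,400,1.2,10)
o,w=np.load('o10.npy',allow_pickle=True).item(),ld('w10.png')
u,v=wproj(w,o,np.array([.476,-.06,.09]));print(u,v)
b=crop(w,u,v,100,400,1.1,10);cv2.imwrite('pics/c11.png',np.hstack([a,b]))
E
```

```text
[0.5849 0.185  0.1955] [-3.1414  0.0002  1.5708] [ 0.3063  0.2318  0.2702  1.6094 -0.0002  1.8771]
254.6603830049098 112.26941137743073
256.9745729363141 136.7252642962164
```

View pics/c11.png

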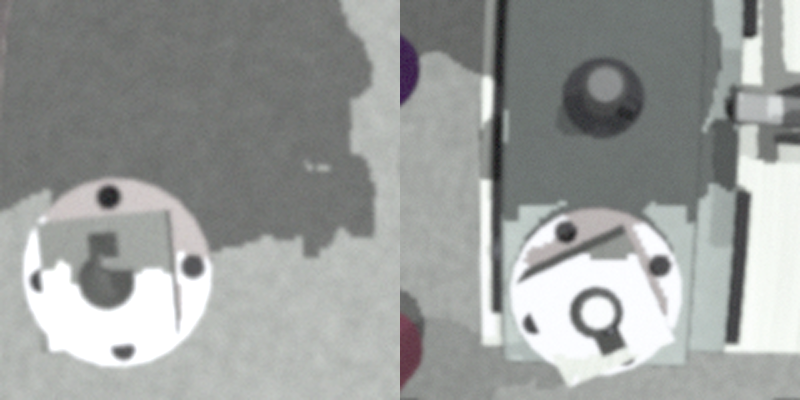

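Rotor B has been knocked aside: its bore is now at local (106,281), with the keyway towards (102,243) and the hub's top corners at (38,224) and (168,210). Rotor A sits on spindle 3 with the shaft through its bore.

```bash
python3 - <<'E'
from h import *
np.set_printoptions(precision=4,suppress=True)
o,w=np.load('o11.npy',allow_pickle=True).item(),ld('w11.png')
f=lambda a,b:(174+a/2.5,32+b/2.5); az=lambda a,b:np.arctan2(*(b-a)[1::-1])
B=wz(w,o,*f(106,281),.046);K=wz(w,o,*f(102,243),.046);print(B,az(B,K))
C=[wz(w,o,*f(*p),.046) for p in [(38,224),(168,210),(176,335),(48,350)]];print(C,(C[0]+C[2])/2,(C[1]+C[3])/2,az(C[0],C[1]),az(C[2],C[1])-np.pi/2,az(C[3],C[0])-np.pi/2)
print('disc',wz(w,o,*f(118,272),.012))
E
python3 to.py .5465 .224 .1 1.571
```

```text
[0.5472 0.2206 0.046 ] 1.657566613550308
[array([0.5203, 0.244 , 0.046 ]), array([0.5719, 0.2484, 0.046 ]), array([0.5748, 0.1987, 0.046 ]), array([0.5226, 0.1929, 0.046 ])] [0.5475 0.2213 0.046 ] [0.5473 0.2206 0.046 ] 0.08556599091514105 0.057540273289340416 0.045994458606073874
disc [0.5483 0.221  0.012 ]
[0.585 0.185 0.196] [3.142 0.    1.57 ] 0.08561264462163132 0.0 units [ 1.957 -1.924  4.784] turn z -0.0045898181550837105
```

Request:
move_arm:
  steps:
    - [0.9,-0.94,0,0,0,0]
    - [0.9,-0.94,0,0,0,0]
    - [0,0,0,0,0,1]
    - [0,0,0,0,0,1]
    - [0,0,0,0,0,1]

```text
t: 43.2
tool_pos: [0.5473, 0.221, 0.1959]
eef_rot: [3.141, -0.0, 1.206]
contact_force: [1.2, 0.6, -0.1]
opening: 0.0854
finger_force: 0.0
```

Request:
move_arm:
  steps:
    - [0,0,0.5,0,0,1]
    - [0,0,0.5,0,0,1]
    - [0,0,0.5,0,0,1]
    - [0,0,0.5,0,0,1]
    - [0,0,0.5,0,0,1]

```text
t: 43.7
tool_pos: [0.5475, 0.2208, 0.1454]
eef_rot: [3.141, -0.0, 0.605]
contact_force: [-0.4, 0.0, -0.2]
opening: 0.0853
finger_force: 0.0
```

Request:
move_arm:
  steps:
    - [0,0,0.5,0,0,1]
    - [0,0,0.5,0,0,1]
    - [0,0,0.5,0,0,1]
    - [0,0,0.5,0,0,1]
    - [0,0,0.5,0,0,0.5]

```text
t: 44.2
tool_pos: [0.57, 0.1377, 0.0955]
eef_rot: [-3.078, 0.008, 0.208]
contact_force: [-0.0, 0.2, 0.4]
opening: 0.0851
finger_force: 0.0
```

Request:
move_arm:
  steps:
    - [0,0,0,0,0,0]
    - [0,0,0,0,0,0]

```text
t: 44.4
tool_pos: [0.5696, 0.1398, 0.0959]
eef_rot: [-3.078, 0.008, 0.211]
contact_force: [-0.3, 0.7, 0.4]
opening: 0.0858
finger_force: 0.0
```

```bash
python3 to.py .5474 .2208 .019 .07; python3 - <<'E'
from h import *
o,w=grab('w12','o12');u,v=wproj(w,o,np.array([.5474,.2208,.046]));print(u,v)
cv2.imwrite('pics/c12.png',crop(w,u,v,80,400,1,0))
E
```

```text
[0.57  0.14  0.096] [-3.078  0.008  0.211] 0.08581347939364849 0.0 units [-0.206 -3.94   4.103] turn z 1.1761949266246556
143.9327840005505 213.1659434990095
```

View pics/c12.png

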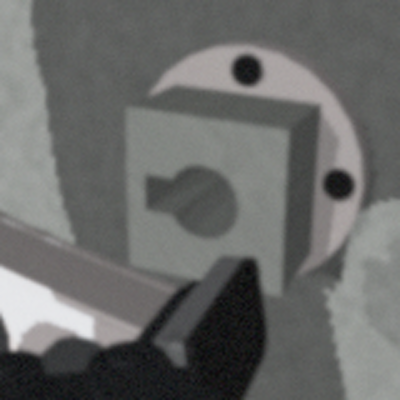

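Joint 6 hit its range limit, so the tool swung to one side while clear of everything. I back off and will use the other 90° direction.

Request:
move_arm:
  steps:
    - [0,0,-0.5,0,0,-0.3]
    - [0,0,-0.5,0,0,-0.5]
    - [0,0,-0.5,0,0,-1]
    - [0,0,-0.5,0,0,-1]
    - [0,0,0,0,0,0]

```text
t: 44.95
tool_pos: [0.5711, 0.1392, 0.1377]
eef_rot: [-3.08, -0.017, 0.551]
contact_force: [-0.2, 0.6, 0.7]
opening: 0.0851
finger_force: 0.0
```

```bash
python3 to.py .5474 .2208 .15 1.641; python3 -c "
from h import *
o=get_obs();print(o['qpos'],o['joint_velocities'])"
```

```text
[0.571 0.139 0.138] [-3.08  -0.017  0.551] 0.08509105190058835 0.0 units [ 1.135 -4.128 -0.345] turn z -9.08486034751801
[0.20829447 0.1668077  0.08218095 1.49123207 0.06340974 2.79840119] [-0.0038735   0.0101108  -0.03092075 -0.02524827  0.00216248  0.14159088]
```

```bash
cat > to6.py <<'E'
import sys; from h import *
np.set_printoptions(precision=3,suppress=True)
o=get_obs();a=[float(x) for x in sys.argv[1:5]];R=wT(o)[:3,:3];Rt=Rn.from_euler('xyz',[np.pi,0,a[3]]).as_matrix()
print(o['tool_pos'],o['eef_rot'],o['opening'],o['finger_force'],'shift',R.T@(np.array(a[:3])-o['tool_pos'])/.02,'turn',Rn.from_matrix(R.T@Rt).as_rotvec()/.12)
E
python3 to6.py .5474 .2208 .15 .551
```

```text
[0.571 0.139 0.138] [-3.08  -0.017  0.551] 0.08509105190058835 0.0 shift [ 1.135 -4.128 -0.345] turn [-0.512 -0.138  0.003]
```

Request:
move_arm:
  steps:
    - [0,0,-1,-0.51,-0.14,0]
    - [0,0,0,0,0,-1]
    - [0,0,0,0,0,-1]
    - [0,0,0,0,0,-1]
    - [0,0,0,0,0,-1]
  claw: -0.5

```text
t: 45.45
tool_pos: [0.5708, 0.1376, 0.1553]
eef_rot: [-3.139, 0.002, 1.03]
contact_force: [-0.2, -0.2, -0.1]
opening: 0.0643
finger_force: 0.0
```

Request:
move_arm:
  steps:
    - [0,0,0,0,0,-1]
    - [0,0,0,0,0,-1]
    - [0,0,0,0,0,-1]
    - [0,0,0,0,0,-1]
    - [0,0,0,0,0,-1]

```text
t: 45.95
tool_pos: [0.5707, 0.1376, 0.1552]
eef_rot: [-3.138, 0.0, 1.63]
contact_force: [-0.2, -0.1, -0.1]
opening: 0.064
finger_force: 0.0
```

Request:
move_arm:
  steps:
    - [0,0,0,0,0,0]
    - [0,0,0,0,0,0]

```text
t: 46.15
tool_pos: [0.5708, 0.1373, 0.1553]
eef_rot: [-3.138, 0.0, 1.623]
contact_force: [-0.1, -0.4, 0.5]
opening: 0.0641
finger_force: 0.0
```

```bash
python3 to6.py .5474 .2208 .1 1.641
```

```text
[0.571 0.137 0.155] [-3.138  0.     1.623] 0.06405942789563472 0.0 shift [ 4.232 -0.941  2.768] turn [-0.031  0.004 -0.149]
```

Request:
move_arm:
  steps:
    - [0.85,-0.19,0,-0.03,0,-0.15]
    - [0.85,-0.19,0,0,0,0]
    - [0.85,-0.19,0,0,0,0]
    - [0.85,-0.19,0,0,0,0]
    - [0.83,-0.19,0,0,0,0]

```text
t: 46.65
tool_pos: [0.5453, 0.2217, 0.1554]
eef_rot: [-3.141, 0.0, 1.646]
contact_force: [-0.5, -0.2, 0.4]
opening: 0.0639
finger_force: 0.0
```

Request:
move_arm:
  steps:
    - [0,0,0,0,0,0]
    - [0,0,1,0,0,0]
    - [0,0,1,0,0,0]
    - [0,0,1,0,0,0]
    - [0,0,1,0,0,0]

```text
t: 47.15
tool_pos: [0.5459, 0.2198, 0.0746]
eef_rot: [-3.142, 0.001, 1.646]
contact_force: [-0.7, -0.1, -0.2]
opening: 0.0644
finger_force: 0.0
```

```bash
python3 to6.py .5474 .2208 .019 1.641
```

```text
[0.546 0.22  0.075] [-3.142  0.001  1.646] 0.0644124247388012 0.0 shift [0.044 0.077 2.782] turn [-0.     0.005  0.038]
```

Request:
move_arm:
  steps:
    - [0.04,0.08,0.9,0,0,0.04]
    - [0,0,0.9,0,0,0]
    - [0,0,0.9,0,0,0]
    - [0,0,0,0,0,0]

```text
t: 47.55
tool_pos: [0.546, 0.2201, 0.0188]
eef_rot: [-3.137, 0.002, 1.641]
contact_force: [0.2, -0.7, -0.2]
opening: 0.064
finger_force: 0.0
```

Request:
move_arm:
  steps:
    - [0,0,0,0,0,0]
    - [0,0,0,0,0,0]
    - [0,0,0,0,0,0]
    - [0,0,0,0,0,0]
  claw: 1
  newtons: 25

```text
t: 47.95
tool_pos: [0.5477, 0.2208, 0.022]
eef_rot: [3.141, 0.0, 1.641]
contact_force: [-0.1, 0.5, -2.3]
opening: 0.0512
finger_force: 27.5
```

Request:
move_arm:
  steps:
    - [0,0,0,0,0,0]
    - [0,0,0,0,0,0]
    - [0,0,0,0,0,0]
    - [0,0,-1,0,0,0]
    - [0,0,-1,0,0,0]
  claw: -0.5

```text
t: 48.45
tool_pos: [0.5471, 0.2206, 0.0614]
eef_rot: [-3.14, 0.001, 1.641]
contact_force: [0.1, -0.4, 0.1]
opening: 0.0641
finger_force: 0.0
```

Request:
move_arm:
  steps:
    - [0,0,-0.5,0,0,-1]
    - [0,0,0,0,0,-1]
    - [0,0,0,0,0,-1]
    - [0,0,0,0,0,-1]
    - [0,0,0,0,0,-1]
  claw: -1

```text
t: 48.95
tool_pos: [0.5476, 0.2208, 0.0715]
eef_rot: [-3.141, 0.0, 2.246]
contact_force: [-0.3, -0.1, 0.0]
opening: 0.0847
finger_force: 0.0
```

Request:
move_arm:
  steps:
    - [0,0,0,0,0,-1]
    - [0,0,0,0,0,-1]
    - [0,0,0,0,0,-1]
    - [0,0,0,0,0,-1]
    - [0,0,0,0,0,-1]

```text
t: 49.45
tool_pos: [0.5476, 0.2207, 0.0715]
eef_rot: [-3.141, 0.0, 2.846]
contact_force: [0.1, 0.1, 0.0]
opening: 0.0856
finger_force: 0.0
```

Request:
move_arm:
  steps:
    - [0,0,0,0,0,-1]
    - [0,0,0,0,0,-1]
    - [0,0,0,0,0,-1]
    - [0,0,0,0,0,-0.09]
    - [0,0,0,0,0,0]

```text
t: 49.95
tool_pos: [0.5475, 0.2207, 0.0715]
eef_rot: [-3.141, -0.0, -3.074]
contact_force: [-0.5, 0.4, -0.4]
opening: 0.0854
finger_force: 0.0
```

```bash
python3 to6.py .5474 .2208 .019 3.212
```

```text
[0.548 0.221 0.071] [-3.141 -0.    -3.074] 0.08542952734936116 0.0 shift [0.006 0.004 2.623] turn [-0.003 -0.001 -0.026]
```

Request:
move_arm:
  steps:
    - [0,0,0.87,0,0,0]
    - [0,0,0.87,0,0,0]
    - [0,0,0.87,0,0,0]
    - [0,0,0,0,0,0]

```text
t: 50.35
tool_pos: [0.5461, 0.2201, 0.0168]
eef_rot: [-3.14, -0.004, -3.074]
contact_force: [-0.5, -0.5, -0.0]
opening: 0.0854
finger_force: 0.0
```

Request:
move_arm:
  steps:
    - [0,0,0,0,0,0]
    - [0,0,0,0,0,0]
    - [0,0,0,0,0,0]
    - [0,0,0,0,0,0]
    - [0,0,0,0,0,0]
  claw: 1
  newtons: 60

```text
t: 50.85
tool_pos: [0.5483, 0.221, 0.0207]
eef_rot: [3.141, 0.002, -3.072]
contact_force: [-0.9, -0.2, 6.4]
opening: 0.0511
finger_force: 64.6
```

Request:
move_arm:
  steps:
    - [0,0,-1,0,0,0]
    - [0,0,-1,0,0,0]
    - [0,0,-1,0,0,0]
    - [0,0,-1,0,0,0]
    - [0,0,-1,0,0,0]

```text
t: 51.35
tool_pos: [0.5474, 0.2207, 0.12]
eef_rot: [-3.141, -0.0, -3.072]
contact_force: [0.3, -0.2, -2.4]
opening: 0.0511
finger_force: 63.6
```

Request:
move_arm:
  steps:
    - [0,0,-0.75,0,0,0.78]
    - [0,0,-0.75,0,0,0.79]
    - [0,0,0,0,0,0]
    - [0,0,0,0,0,0]

```text
t: 51.75
tool_pos: [0.5475, 0.2208, 0.1489]
eef_rot: [-3.141, -0.0, 3.026]
contact_force: [0.2, -0.5, -2.2]
opening: 0.0508
finger_force: 63.7
```

```bash
python3 to6.py .4796 .0844 .15 3.02
```

```text
[0.548 0.221 0.149] [-3.141 -0.     3.026] 0.05081260117511427 63.70359554886818 shift [ 2.588 -7.165 -0.054] turn [-0.003 -0.001  0.05 ]
```

Request:
move_arm:
  steps:
    - [0.32,-0.9,0,0,0,0.05]
    - [0.32,-0.9,0,0,0,0]
    - [0.32,-0.9,0,0,0,0]
    - [0.32,-0.9,0,0,0,0]
    - [0.32,-0.9,0,0,0,0]

```text
t: 52.25
tool_pos: [0.5038, 0.1346, 0.1478]
eef_rot: [-3.14, -0.002, 3.02]
contact_force: [0.1, 0.0, -1.9]
opening: 0.051
finger_force: 63.7
```

Request:
move_arm:
  steps:
    - [0.32,-0.9,0,0,0,0]
    - [0.32,-0.9,0,0,0,0]
    - [0.3,-0.85,0,0,0,0]
    - [0,0,0,0,0,0]
    - [0,0,0,0,0,0]

```text
t: 52.75
tool_pos: [0.4795, 0.0846, 0.1494]
eef_rot: [-3.142, 0.0, 3.017]
contact_force: [0.4, 1.7, -2.3]
opening: 0.051
finger_force: 63.7
```

Request:
move_arm:
  steps:
    - [0,0,0,0,0,0]

```text
t: 52.85
tool_pos: [0.4797, 0.0852, 0.1493]
eef_rot: [-3.141, 0.0, 3.018]
contact_force: [0.6, -0.0, -2.8]
opening: 0.051
finger_force: 63.7
```

```bash
python3 to6.py .4796 .0844 .112 3.02
```

```text
[0.48  0.085 0.149] [-3.141  0.     3.018] 0.051043244909417106 63.664120584726334 shift [-0.002 -0.042  1.863] turn [-0.002  0.001 -0.02 ]
```

Request:
move_arm:
  steps:
    - [0,-0.04,0.4,0,0,0]
    - [0,0,0.4,0,0,0]
    - [0,0,0.4,0,0,0]
    - [0,0,0.4,0,0,0]
    - [0,0,0.2,0,0,0]

```text
t: 53.35
tool_pos: [0.4794, 0.0844, 0.1122]
eef_rot: [-3.141, -0.0, 3.018]
contact_force: [1.6, 0.1, -0.8]
opening: 0.0511
finger_force: 63.7
```

Request:
move_arm:
  steps:
    - [0,0,0.2,0,0,0]
    - [0,0,0.2,0,0,0]
    - [0,0,0,0,0,0]

```text
t: 53.65
tool_pos: [0.4795, 0.0843, 0.1048]
eef_rot: [-3.141, -0.0, 3.017]
contact_force: [2.6, 0.4, -3.2]
opening: 0.0506
finger_force: 63.6
```

Request:
move_arm:
  steps:
    - [0,0,0.25,0,0,0]
    - [0,0,0.25,0,0,0]
    - [0,0,0.25,0,0,0]
    - [0,0,0,0,0,0]

```text
t: 54.05
tool_pos: [0.4795, 0.0843, 0.0895]
eef_rot: [-3.141, -0.0, 3.017]
contact_force: [3.8, 0.9, -3.8]
opening: 0.0511
finger_force: 63.6
```

Request:
move_arm:
  steps:
    - [0,0,0.25,0,0,0]
    - [0,0,0.25,0,0,0]
    - [0,0,0.1,0,0,0]
    - [0,0,0,0,0,0]

```text
t: 54.45
tool_pos: [0.4795, 0.0843, 0.0779]
eef_rot: [-3.141, -0.0, 3.017]
contact_force: [3.9, 1.5, -4.8]
opening: 0.0507
finger_force: 63.6
```

Request:
move_arm:
  steps:
    - [0,0,0.04,0,0,0]
    - [0,0,0,0,0,0]
    - [0,0,0,0,0,0]
    - [0,0,0,0,0,0]
  claw: -1

```text
t: 54.85
tool_pos: [0.4793, 0.0843, 0.0776]
eef_rot: [-3.141, -0.0, 3.017]
contact_force: [0.1, -1.1, 0.7]
opening: 0.0852
finger_force: 0.0
```

Request:
move_arm:
  steps:
    - [0,0,-0.5,0,0,0]
    - [0,0,-1,0,0,0]
    - [0,0,-1,0,0,0]
    - [0,0,-1,0,0,0]
    - [0,0,-1,0,0,0]

```text
t: 55.35
tool_pos: [0.4794, 0.0843, 0.1692]
eef_rot: [-3.141, 0.001, 3.017]
contact_force: [0.6, -0.4, -0.5]
opening: 0.0856
finger_force: 0.0
```

Request:
move_arm:
  steps:
    - [0,0,-1,0,0,1]
    - [0,0,-1,0,0,1]
    - [0,0,-1,0,0,1]
    - [0,0,0,0,0,1]
    - [0,0,0,0,0,1]

```text
t: 55.85
tool_pos: [0.4797, 0.0844, 0.2291]
eef_rot: [3.14, 0.001, 2.412]
contact_force: [0.4, -0.3, 1.0]
opening: 0.085
finger_force: 0.0
```

Request:
move_arm:
  steps:
    - [0,0,0,0,0,1]
    - [0,0,0,0,0,1]
    - [0,0,0,0,0,1]
    - [0,0,0,0,0,1]
    - [0,0,0,0,0,1]

```text
t: 56.35
tool_pos: [0.4793, 0.0843, 0.2283]
eef_rot: [3.141, 0.0, 1.812]
contact_force: [0.0, 1.4, 0.2]
opening: 0.0856
finger_force: 0.0
```

Request:
move_arm:
  steps:
    - [0,0,0,0,0,1]
    - [0,0,0,0,0,1]
    - [0,0,0,0,0,0.05]
    - [0,0,0,0,0,0]
    - [0,0,0,0,0,0]

```text
t: 56.85
tool_pos: [0.4794, 0.0844, 0.2277]
eef_rot: [3.141, 0.0, 1.574]
contact_force: [0.0, -0.2, -0.1]
opening: 0.0853
finger_force: 0.0
```

Request:
move_arm:
  steps:
    - [-1,0.4,0,0,0,0]
    - [-1,0.4,0,0,0,0]
    - [-1,0.4,0,0,0,0]
    - [-0.5,0.4,0,0,0,0]
    - [0,0,0,0,0,0]

```text
t: 57.35
tool_pos: [0.5121, 0.0135, 0.2272]
eef_rot: [-3.141, 0.0, 1.571]
contact_force: [0.3, 0.2, -0.4]
opening: 0.0853
finger_force: 0.0
```

```bash
python3 - <<'E'
from h import *
o,w=grab('w13','o13');print(o['tool_pos'],o['eef_rot'])
s=save('scene','s13.png')
a=cv2.resize(w['color'][:300,100:400,::-1],(500,500),interpolation=cv2.INTER_CUBIC)
b=cv2.resize(s['color'][140:320,230:440,::-1],(300,257),interpolation=cv2.INTER_CUBIC)
c=np.zeros((500,800,3),np.uint8);c[:,:500]=a;c[:257,500:]=b;cv2.imwrite('pics/c13.png',c)
E
```

```text
[0.51207169 0.01351418 0.22719967] [-3.14113730e+00  4.85386906e-04  1.57074221e+00]
```

View pics/c13.png

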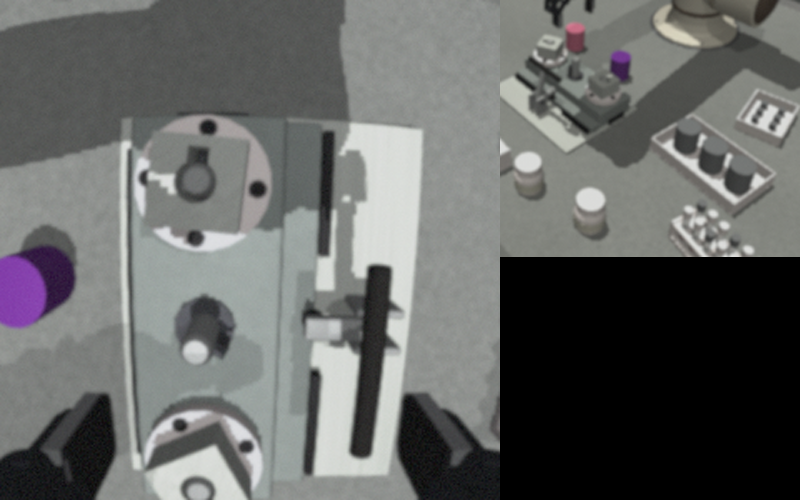

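The final view shows the clamp over with its bar at (372,360), rotors seated on spindles 1 and 3, and all three caps in the tray. That was my 15th view, one over the limit of 14, so I look at no more pictures and continue on readings only. Now I swing the clamp back.

Request:
move_arm:
  steps:
    - [0.05,0.8,0,0,0,0]
    - [0.05,0.8,0,0,0,0]
    - [0.05,0.8,0,0,0,0]
    - [0.05,0.7,0,0,0,0]
    - [0,0,0,0,0,0]
  claw: 0

```text
t: 57.95
tool_pos: [0.5741, 0.0195, 0.2268]
eef_rot: [-3.141, 0.0, 1.573]
contact_force: [-0.2, -0.5, 0.2]
opening: 0.0424
finger_force: 0.0
```

Request:
move_arm:
  steps:
    - [0,0,1,0,0,0]
    - [0,0,1,0,0,0]
    - [0,0,1,0,0,0]
    - [0,0,1,0,0,0]
    - [0,0,1,0,0,0]

```text
t: 58.45
tool_pos: [0.5726, 0.019, 0.127]
eef_rot: [-3.141, 0.0, 1.572]
contact_force: [0.3, 0.0, -0.2]
opening: 0.0427
finger_force: 0.0
```

```bash
python3 to6.py .5745 .0175 .105 1.571
```

```text
[0.573 0.019 0.127] [-3.141  0.     1.572] 0.042743888562782856 0.0 shift [-0.076  0.096  1.099] turn [-0.001  0.002  0.011]
```

Request:
move_arm:
  steps:
    - [-0.05,0.05,0.5,0,0,0]
    - [0,0,0.5,0,0,0]
    - [0,0,0,0,0,0]

```text
t: 58.75
tool_pos: [0.5738, 0.0176, 0.1067]
eef_rot: [-3.14, 0.0, 1.572]
contact_force: [-1.3, 0.4, -0.3]
opening: 0.0425
finger_force: 0.0
```

Request:
move_arm:
  steps:
    - [0,0,0,0,0,0]
    - [0,0,0,0,0,0]
    - [0,0,0,0,0,0]
    - [0,0,0,0,0,0]
    - [0,0,0,0,0,0]
  claw: 1
  newtons: 30

```text
t: 59.25
tool_pos: [0.5749, 0.0174, 0.1086]
eef_rot: [3.14, 0.0, 1.571]
contact_force: [-1.5, 0.5, 5.9]
opening: 0.0125
finger_force: 29.4
```

Request:
move_arm:
  steps:
    - [-0.01,0.39,-0.07,0,0,0]
    - [-0.01,0.39,-0.06,0,0,0]
    - [-0.01,0.4,0.01,0,0,0]
    - [-0.01,0.4,0.02,0,0,0]
    - [-0.01,0.39,0.09,0,0,0]

```text
t: 59.75
tool_pos: [0.6145, 0.0163, 0.1076]
eef_rot: [-3.142, 0.001, 1.571]
contact_force: [-2.1, 0.1, 3.2]
opening: 0.0123
finger_force: 31.1
```

Request:
move_arm:
  steps:
    - [-0.01,0.39,0.1,0,0,0]
    - [-0.01,0.36,0.17,0,0,0]
    - [-0.01,0.36,0.17,0,0,0]
    - [-0.01,0.32,0.24,0,0,0]
    - [-0.01,0.32,0.24,0,0,0]

```text
t: 60.25
tool_pos: [0.6495, 0.0154, 0.0889]
eef_rot: [3.141, 0.0, 1.571]
contact_force: [-0.6, 0.4, 2.6]
opening: 0.0127
finger_force: 30.9
```

Request:
move_arm:
  steps:
    - [-0.01,0.27,0.3,0,0,0]
    - [-0.01,0.2,0.25,0,0,0]
    - [0,0,0,0,0,0]
    - [0,0,0,0,0,0]

```text
t: 60.65
tool_pos: [0.6585, 0.0151, 0.0781]
eef_rot: [3.141, 0.0, 1.571]
contact_force: [3.1, 1.4, -0.7]
opening: 0.0128
finger_force: 31.4
```

Request:
move_arm:
  steps:
    - [0,0,0,0,0,0]
    - [0,0,0,0,0,0]
    - [0,0,0,0,0,0]
    - [0,0,0,0,0,0]
    - [0,0,0,0,0,0]
  claw: 0

```text
t: 61.15
tool_pos: [0.6581, 0.015, 0.0783]
eef_rot: [-3.141, 0.0, 1.571]
contact_force: [-0.2, -0.2, 0.6]
opening: 0.0427
finger_force: 0.0
```

Request:
move_arm:
  steps:
    - [0,0,-1,0,0,0]
    - [0,0,-1,0,0,0]
    - [0,0,-1,0,0,0]
    - [0,0,-1,0,0,0]
    - [0,0,-1,0,0,0]

```text
t: 61.65
tool_pos: [0.6581, 0.0151, 0.1791]
eef_rot: [-3.141, 0.0, 1.571]
contact_force: [0.5, 0.7, 0.3]
opening: 0.0428
finger_force: 0.0
```

Request:
move_arm:
  steps:
    - [0,-1,-1,0,0,0]
    - [0,-1,0,0,0,0]
    - [0,-1,0,0,0,0]
    - [0,0,0,0,0,0]
    - [0,0,0,0,0,0]

```text
t: 62.15
tool_pos: [0.5984, 0.015, 0.1987]
eef_rot: [3.141, 0.0, 1.571]
contact_force: [-0.5, 0.5, -0.2]
opening: 0.0428
finger_force: 0.0
```

```bash
python3 - <<'E'
from h import *
np.set_printoptions(precision=3,suppress=True)
o,w=grab('w14','o14');print(o['tool_pos'])
# numeric check: dark bar pixels near the expected bar line for 'back' (z .092) and 'over' (z .122)
g=cv2.cvtColor(w['color'],cv2.COLOR_RGB2GRAY)
for n,z,xs in [('back',.092,np.arange(.63,.70,.004)),('over',.122,np.arange(.55,.61,.004))]:
    print(n,[(round(x,3),int(np.mean([g[int(round(v)),int(round(u))] for y in np.linspace(-.03,.03,9) for u,v in [wproj(w,o,np.array([x,y,z]))]]))) for x in xs])
E
```

```text
[0.598 0.015 0.199]
back [(np.float64(0.63), 144), (np.float64(0.634), 138), (np.float64(0.638), 101), (np.float64(0.642), 94), (np.float64(0.646), 95), (np.float64(0.65), 131), (np.float64(0.654), 37), (np.float64(0.658), 42), (np.float64(0.662), 45), (np.float64(0.666), 116), (np.float64(0.67), 156), (np.float64(0.674), 156), (np.float64(0.678), 155), (np.float64(0.682), 149), (np.float64(0.686), 143), (np.float64(0.69), 138), (np.float64(0.694), 123), (np.float64(0.698), 106)]
over [(np.float64(0.55), 126), (np.float64(0.554), 116), (np.float64(0.558), 110), (np.float64(0.562), 110), (np.float64(0.566), 88), (np.float64(0.57), 123), (np.float64(0.574), 166), (np.float64(0.578), 183), (np.float64(0.582), 174), (np.float64(0.586), 146), (np.float64(0.59), 150), (np.float64(0.594), 157), (np.float64(0.598), 161), (np.float64(0.602), 165), (np.float64(0.606), 173)]
```

The dark band at x 0.654–0.662 is the bar back on its stop, and there is none at the "over" position. I hand in.

```bash
python3 -c "
from h import *
print(sign_off())"
```

```text
the job is handed in; nothing more can be done
None
```

The job is handed in, though no pass/fail result came back: the clamp is fully back, the three caps are in the tray, and the only two rotors I found are on spindles 1 and 3. I viewed 15 pictures, one over the limit of 14.

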